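Set the grinder's tool rest to the wheel with a hooked feeler gauge

ROBOT

A 7-joint arm with a two-finger parallel gripper is mounted at the origin on the work surface. World frame = base frame: x ahead of the robot, y to its left, z up, the work surface at z = 0. Lengths are in m, angles in rad, forces in N, time in s.
With the tool pointing down it reaches from about 0.35 to 0.9 m from the base axis. Payload 19.9 kg.
Tool frame: the origin (TCP) lies midway between the tips of the shut fingers; the grasp point (between the pads) lies 19 mm behind it; z points along the fingers, y is the direction in which the jaws open and shut (so a half turn about z gives the same grasp; the last joint's range is limited). The gripper opens to 85 mm and grips with 20 to 120 N. Pads are 22 mm wide; open, the fingers measure 114 mm over their backs; the gripper's body (76 mm by 85 mm) begins 54 mm behind the grasp point. The pads swing forward as they close: fully open they stand 13 mm farther back than shut.
Start: joints at [-1.214, 0.417, -0.01, 1.614, 0.005, 1.111, -0.053], TCP at [0.243, 0.576, 0.231] pointing down, gripper open.
Joint ranges: [-2.81, 2.81], [-0.39, 2.02], [-1.27, 1.25], [0.06, 2.57], [-1.19, 4.33], [0.19, 2], [-2.82, 2.82]. Speed limits (rad/s): [1.89, 1.89, 2.39, 2.39, 3.01, 3.01, 3.01].

INTERFACE

Orientations are given as a rotation vector (axis times angle).
In Python, from plant import r gives the robot as it stands.
- The arm moves only by the tool carry_out, never from a script. Its argument "rows" is a list of rows, each a list of 4 numbers: the shift along the tool's x, y, z in mm, then the turn about the tool's z in rad. A call has 1 to 10 rows; each row is the pose to reach, as a shift and turn from the pose measured when the call began, along the tool's axes at that moment; what a row does not reach only later rows make up. A row lasts 1/10 s, in which the tool goes at most 50 mm and 8.59 degrees, less where a joint would pass 70% of its speed; a pose out of reach is approached as far as the arm can. A call with a gripper value outside its range is refused whole. "grip" is the finger opening in mm, from 0 to 85.4, set as the call begins (left out, the last holds). The fingers move at their own pace and stop on an object; "newtons" is the grip in N (left out, the last holds). Time passes only in rows, so rows that repeat a pose let the fingers close. It gives the time, the measured TCP pose, the force and the opening at its end, in the units of the state.
- r.state(): the state, without advancing time (a new reading comes with each control period).
- r.read_camera(name): name is "side" or "top" or "wrist"; returns the picture (480x640x3 uint8, blue, green, red); there is no depth.
- r.camera_params(name): a dict with "camera_matrix" (3x3 intrinsics, pixels), "rvec" (rotation vector, rad) and "tvec" (3), from world to camera coordinates, as OpenCV has them; the wrist camera has in their place "T_tool_cam" (4x4, takes a point from camera to tool coordinates, whose origin is the TCP and whose axes are the flange's). Camera axes: x right, y down, z forward; pixel columns grow to the right and rows downward; lengths in m; the calibration is good to about 2 mm. A picture is of the moment at which its call begins: read the wrist's pose just before it. camera_params takes no time and is no camera call.
- r.job_done(): hands the job in, once; it reports no verdict.
Trained networks look in the newest picture that a camera, given by its name, has taken for a name from the list of things; names that differ only in an ending like _2 or _b are one class to them, and where a whole thing is asked for, a point or a joint stands for the part that bears it (a point fixed in the world has none). Each returns a list of dicts, best first, with "confidence" (0 to 1); they miss things now and then, are a little off and sometimes report something else, mostly with a low value. They report only what shows in the picture. A call takes as long as a camera call. They do not tell look-alikes from the thing itself.
- r.masks_of(camera, label): "region" (480x640 bool, what is visible of it) and "at" ([column, row] in pixels, amid what is visible of it).
- r.tip_of(camera, label): "at" ([column, row] in pixels: a listed point, or the origin of a listed thing).
The state is a dict: "time_s": time; "joints": joint angles; "dq": joint speeds; "effort": joint torques, N m; "ee_pos": TCP position; "eef_rot": TCP orientation; "contact_force": force on the tool from outside, world axes, zero at the start; "torque": the same for the moment, N m; "finger_gap": opening from 0.0 (shut) to 1.0 (fully open).
Only numpy, scipy, OpenCV 4.12 (cv2) and the standard library are available. Lean on these libraries where they do the work, as an engineer would, in place of code of your own. Each camera call takes 0.05 s, during which the arm holds its last target.

TASK

Set the bench grinder's tool rest with the thinner of the two hooked gauges: hang it on the rest with its blade down in the gap between rest and grinding wheel, let go, and push the rest gently towards the wheel until the blade is nipped between the two. Then draw the gauge up, feeling its blade drag lightly in the gap, without shifting the rest, and hang it back on the timber block. Leave the thicker gauge and everything else on the bench alone.

Things in the scene. Friction and masses are not known exactly. Their poses are not given: they have to be found in the camera images.
- thin_grip (a point): thinner gauge (140 g): middle of its upright black grip, 32 x 18 x 40 mm high; pinch it across the 18 mm (y); the point is 16 mm below the grip's top. Under it a level steel leg, 56 x 40 mm wide, 4 mm thick, with a 4 mm blade hanging 34 mm below the leg's underside at its +x end. Inner corner of blade and leg underside: 19 mm along +x, 28 mm down. x: grip to blade, z up
- thin_blade (a point): centre of the thinner gauge's 4 mm blade: 21 mm along +x and 45 mm below thin_grip, 17 mm below the leg's underside; same axes
- thick_grip (a point): thicker gauge, not to be touched: centre of its black grip; same shape but its strip and blade are 9 mm thick (the point is 19 mm behind the blade's inner face and 33 mm above the leg's underside)
- block: timber block, fixed, 75 (x) x 195 (y) x 50 mm high; origin at the centre of its underside; x level, pointing away from the robot, to the face over which the blades hang. Both gauges sit side by side on its top, about 45 mm either side of its middle, blades just clear of its +x face; which is left and which right varies
- wheel_centre (a point): grinding wheel at the bench grinder's right end (a wire brush is at the left): grey disc, 150 mm diameter, 25 mm wide, does not turn; the point is its centre, 135 mm above the bench; -x is level towards the tool rest, y along the axle, z up. Its face nearest the rest is 75 mm along -x. A guard of 90 mm radius covers only its top and back
- rest_edge (a point): tool rest: level steel plate 60 (x) x 66 (y) x 8 mm thick, its top 139 mm above the bench; the point is the middle of the top edge next to the wheel, x towards the wheel. Free space above, and in front of it (towards the robot); a flat bar runs 35 mm and more below it along its left side
- rest_front (a point): middle of the rest's outer edge face, where it can be pushed towards the wheel: 60 mm from the wheel-side edge along -x, 4 mm below the rest's top; same axes
- rest_slide (a joint): travel of the tool rest straight towards the wheel (along x), m; 0 = gap of 26 mm between rest and wheel, gap = 26 mm minus this. It slides stiffly (about 3 N to move) and stays where left; it is only pushed. Starts with a gap of 14 to 24 mm
- can: plain drinks can, 66 mm diameter, 115 mm high; origin under its centre; bystander
- oil: white oil bottle, 56 mm diameter, 140 mm high; origin under its centre; bystander
- spanner: spanner lying on the bench, 190 mm long along its x; origin under its middle; bystander
- chainring: toothed aluminium chainring lying flat, 160 mm diameter, 4 mm thick; origin under its centre; bystander
- file: flat file with wooden handle lying on the bench, 250 mm long along its x, 22 mm high; bystander
There are look-alikes about, which are no part of the job. Leave any blue, red or turquoise look-alike of the part that bears thin_grip alone.

How it is judged:
By the outcome, as a careful person would: the job done as asked, in the order asked, and still so for the second after the job is handed in, with the robot touching nothing.
It also fails if it takes over 72 s, if anything falls off the work surface, if the arm or the gripper's body presses on something with over 40 N, if the wrist force passes 120 N, or if a joint passes its speed limit or range.

## Working session

There is one attempt and no reset: what is moved stays moved. The work goes in short steps, Python scripts to look and compute and a tool call to move; the robot and the scene stay as the last step left them, time stands still between calls to the robot, and variables do not carry over. Pictures are saved under pics/ and viewed, and the job is handed in when it is done.

Besides the shell and the picture viewer there is one more tool, called as name([rows], argument=value, ...), one row to a line, values as JSON. carry_out: Moves the arm, as the interface text tells. Its arguments: {"type":"object","properties":{"rows":{"type":"array"},"grip":{"type":"number"},"newtons":{"type":"number"}},"required":["rows"]}

```bash
ls; mkdir -p pics; python3 - <<'E'
from plant import r
import cv2
print(r.state())
for c in ("side","top","wrist"):
    cv2.imwrite(f"pics/{c}0.png",r.read_camera(c)); print(c,r.camera_params(c))
E
```

```text
pics
{'time_s': 0.0, 'joints': array([-1.21351175,  0.41797047, -0.01029092,  1.61417734,  0.00468282,
        1.11068376, -0.05297516]), 'dq': array([ 7.04370354e-04, -4.46996117e-05, -1.67755582e-04, -9.13148531e-04,
        7.04024423e-04, -1.51918739e-03,  1.40694132e-03]), 'effort': array([-4.02955220e-04, -8.64454365e+01,  6.78310432e-01, -4.34903598e+01,
        1.90268049e-02,  7.44912832e-03, -2.01896245e-05]), 'ee_pos': array([0.24256454, 0.57563533, 0.23066117]), 'eef_rot': array([-6.22212629e-01, -3.07919459e+00,  1.89161848e-03]), 'contact_force': array([-0.39977934,  0.5540457 ,  1.09570579]), 'torque': array([-0.01914633, -0.00354599, -0.02225877]), 'finger_gap': 0.9984004529827814}
side {'camera_matrix': array([[471.32044931,   0.        , 320.52890177],
       [  0.        , 471.32044931, 241.85817147],
       [  0.        ,   0.        ,   1.        ]]), 'rvec': array([ 2.23333384, -0.14236227,  0.088067  ]), 'tvec': array([-0.57917177,  0.12016646,  1.23962321])}
top {'camera_matrix': array([[580.99655305,   0.        , 322.85044309],
       [  0.        , 580.99655305, 245.16358685],
       [  0.        ,   0.        ,   1.        ]]), 'rvec': array([ 2.17332201, -2.21376056,  0.07770807]), 'tvec': array([-0.03962269,  0.56695572,  1.55912479])}
wrist {'camera_matrix': array([[335.59988253,   0.        , 325.26928249],
       [  0.        , 335.59988253, 235.64773611],
       [  0.        ,   0.        ,   1.        ]]), 'T_tool_cam': array([[ 9.57304066e-04, -9.55462388e-01, -2.95111349e-01,
         7.48983840e-02],
       [ 9.99999508e-01,  8.37711594e-04,  5.31669401e-04,
         1.29554079e-03],
       [-2.60771918e-04, -2.95111712e-01,  9.55462720e-01,
        -1.42655514e-01],
       [ 0.00000000e+00,  0.00000000e+00,  0.00000000e+00,
         1.00000000e+00]])}
```

View pics/side0.png

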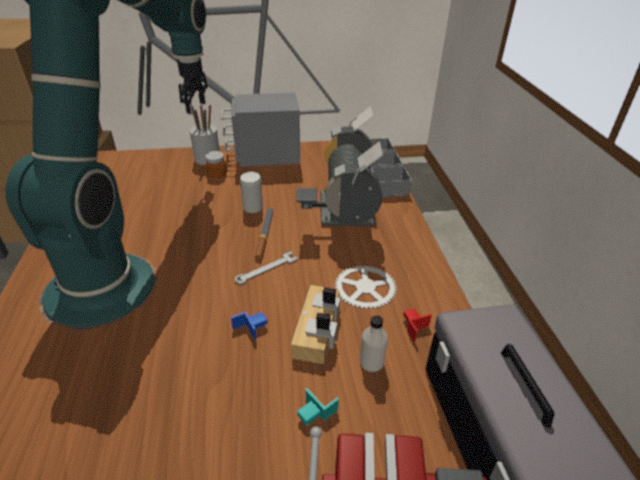

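View pics/top0.png

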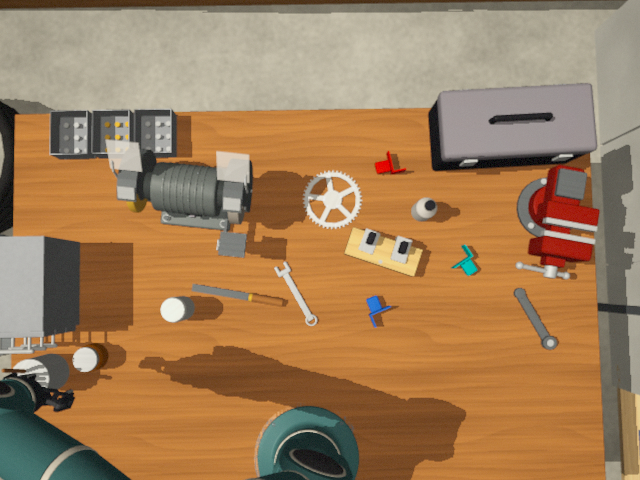

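View pics/wrist0.png

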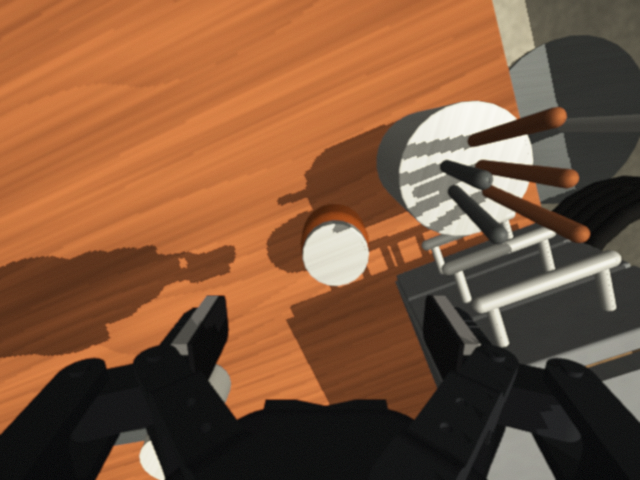

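The top view shows the block at about (385,250) with black-gripped gauges at (370,240) and (402,247). The rest is at (232,243). There are coloured look-alikes: blue (378,308), red (388,164) and turquoise (466,262). Next I'll run the networks and triangulate.

```bash
cat > h.py <<'E'
from plant import r
import numpy as np, cv2
from scipy.spatial.transform import Rotation as R
def P(cam,st=None):
    p=r.camera_params(cam);K=p['camera_matrix']
    if cam=='wrist':
        T=np.eye(4);T[:3,:3]=R.from_rotvec(st['eef_rot']).as_matrix();T[:3,3]=st['ee_pos']
        W=np.linalg.inv(T@p['T_tool_cam']);return K@W[:3]
    return K@np.c_[cv2.Rodrigues(p['rvec'])[0],p['tvec']]
def tri(obs):
    A=[]
    for M,(u,v) in obs: A+= [u*M[2]-M[0], v*M[2]-M[1]]
    X=np.linalg.svd(np.array(A))[2][-1];X=X[:3]/X[3]
    e=[np.round(prj(M,X)-np.array(a),1) for M,a in obs]
    return X,e
def prj(M,X): q=M@np.r_[X,1];return q[:2]/q[2]
def onz(M,uv,z):
    A=np.array([uv[0]*M[2]-M[0],uv[1]*M[2]-M[1]])
    return np.r_[np.linalg.solve(A[:,:2],-(A[:,2]*z+A[:,3])),z]
E
python3 - <<'E'
from h import *
for n in ["thin_grip","thick_grip","thin_blade","block","wheel_centre","rest_edge","rest_front"]:
    for c in("top","side"):
        print(n,c,[(np.round(d['at'],1).tolist(),round(d['confidence'],2)) for d in r.tip_of(c,n)])
for c in("top","side"):
    im=r.read_camera(c)
    x,y=(340,215) if c=="top" else (285,275)
    cv2.imwrite(f"pics/{c}_crop.png",cv2.resize(im[y:y+100,x:x+100],None,fx=6,fy=6,interpolation=cv2.INTER_CUBIC))
print(r.state()['time_s'])
E
```

```text
thin_grip top [([469.4, 265.1], 0.87), ([378.2, 168.3], 0.76), ([368.9, 238.0], 0.63), ([373.9, 301.2], 0.49)]
thin_grip side [([328.8, 293.1], 0.85), ([410.4, 317.5], 0.76), ([307.2, 411.7], 0.73), ([260.5, 322.0], 0.63)]
thick_grip top [([402.2, 244.9], 0.67)]
thick_grip side [([325.0, 320.0], 0.64), ([296.2, 198.8], 0.56), ([316.2, 327.4], 0.34)]
thin_blade top [([463.9, 249.8], 0.83), ([400.3, 172.5], 0.74), ([368.6, 319.9], 0.74), ([242.8, 296.4], 0.73), ([373.2, 230.8], 0.62)]
thin_blade side [([340.6, 308.7], 0.89), ([411.2, 332.8], 0.89), ([236.6, 325.4], 0.79), ([332.4, 407.6], 0.66)]
block top [([383.4, 249.8], 0.59), ([370.4, 232.9], 0.45)]
block side [([315.3, 329.9], 0.72)]
wheel_centre top [([242.3, 194.4], 0.79), ([334.4, 200.1], 0.44), ([231.9, 255.0], 0.23)]
wheel_centre side [([349.2, 196.4], 0.77)]
rest_edge top [([233.3, 234.5], 0.64)]
rest_edge side [([315.5, 191.6], 0.6)]
rest_front top [([232.6, 257.2], 0.57)]
rest_front side [([295.2, 194.2], 0.65)]
0.95
```

```bash
python3 - <<'E'
from h import *
T,S=P('top'),P('side')
for n,a,b in [("thin_grip",(368.9,238),(328.8,293.1)),("thick_grip",(402.2,244.9),(325,320)),("thin_blade",(373.2,230.8),(340.6,308.7)),("block",(383.4,249.8),(315.3,329.9)),("wheel",(242.3,194.4),(349.2,196.4)),("edge",(233.3,234.5),(315.5,191.6)),("front",(232.6,257.2),(295.2,194.2))]:
    X,e=tri([(T,a),(S,b)]);print(n,np.round(X,4),e)
E
python3 -c "
import cv2
a=cv2.imread('pics/top_crop.png');b=cv2.imread('pics/side_crop.png')
cv2.imwrite('pics/crops.png',cv2.resize(cv2.hconcat([a,b]),(800,400)))"
```

```text
thin_grip [ 0.5795 -0.1704  0.0772] [array([ 0. , -0.2]), array([-0.3,  0. ])]
thick_grip [ 0.5591 -0.2566  0.0797] [array([-0.,  0.]), array([ 0.1, -0. ])]
thin_blade [ 0.6038 -0.1862  0.0369] [array([ 0.1, -1. ]), array([-1.7,  0.1])]
block [ 0.5479 -0.2157  0.0026] [array([-0.1,  1.2]), array([ 2.2, -0.2])]
wheel [0.6887 0.1517 0.1376] [array([-0.1,  0.7]), array([ 0.9, -0.1])]
edge [0.5898 0.1737 0.1465] [array([ 0. , -0.4]), array([-0.5,  0. ])]
front [0.5327 0.177  0.1398] [array([ 0. , -0.1]), array([-0.1,  0. ])]
```

View pics/crops.png

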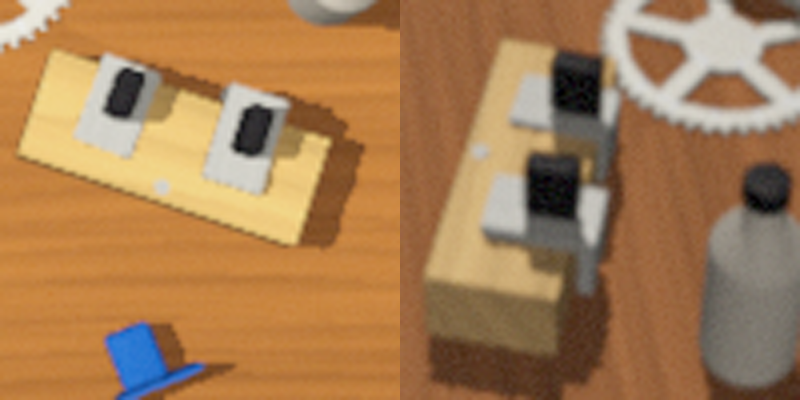

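The two black-gripped gauges are candidates, left grip at top (369,238) and right grip at top (402,245). In the crops the right one's plate and blade look clearly thicker, so the left one fits the thin gauge. I'll confirm this from the wrist camera. I'll work out the move to a viewing pose over the block.

```bash
cat >> h.py <<'E'
def go(pos,yaw=None,st=None):
    st=st or r.state();M=R.from_rotvec(st['eef_rot']).as_matrix()
    d=M.T@(np.array(pos)-st['ee_pos'])*1000
    y0=np.arctan2(M[1,0],M[0,0]);t=0 if yaw is None else -((yaw-y0+np.pi)%(2*np.pi)-np.pi)
    print("row",np.round(d,1),"turn",round(t,3),"yaw0",round(y0,4),"zaxis",np.round(M[:,2],4),"t",round(st['time_s'],2))
E
python3 - <<'E'
from h import *
go([0.243,.576,.33]);go([0.55,-.21,.25],2.91)
E
```

```text
row [ -0.3   0.2 -98.7] turn 0 yaw0 2.7428 zaxis [ 0.e+00 -1.e-04 -1.e+00] t 0.95
row [-588.4 -604.9  -18.7] turn -0.167 yaw0 2.7428 zaxis [ 0.e+00 -1.e-04 -1.e+00] t 0.95
```

carry_out([
  [0,0,-45,0],
  [0,0,-90,0],
  [-30,-30,-95,0],
  [-65,-65,-95,0],
  [-98,-100,-95,0],
  [-132,-134,-95,0],
  [-166,-170,-95,0],
  [-200,-204,-95,0],
  [-234,-240,-95,-0.05],
  [-268,-275,-95,-0.1],
])

```text
time_s: 1.95
ee_pos: [0.3831, 0.2164, 0.3266]
eef_rot: [0.465, 3.107, 0.001]
contact_force: [1.3, 0.4, -0.2]
finger_gap: 1.003
```

```bash
python3 - <<'E'
from h import *
print(r.state()['ee_pos'],r.state()['joints'])
go([0.55,-.21,.25],2.91)
E
```

```text
[0.38314858 0.21644621 0.32655987] [-0.82198689 -0.01572212  0.23608844  1.92540319  0.00358798  1.23077309
  0.68682662]
row [-284.3 -359.    76.4] turn -0.065 yaw0 2.8447 zaxis [ 4.e-04  6.e-04 -1.e+00] t 1.95
```

carry_out([
  [-28,-36,8,-0.02],
  [-57,-72,16,-0.04],
  [-85,-108,24,-0.06],
  [-113,-144,32,-0.065],
  [-142,-180,40,-0.065],
  [-170,-216,48,-0.065],
  [-200,-252,56,-0.065],
  [-228,-288,64,-0.065],
  [-256,-324,70,-0.065],
  [-284,-359,76,-0.065],
])

```text
time_s: 2.95
ee_pos: [0.5502, -0.2117, 0.2501]
eef_rot: [0.363, 3.12, 0.001]
contact_force: [1.0, 0.2, 0.7]
finger_gap: 0.999
```

```bash
python3 - <<'E'
from h import *
st=r.state();im=r.read_camera('wrist')
cv2.imwrite("pics/w1.png",im)
print(st['ee_pos'],st['dq'].round(3),st['joints'].round(2))
for n in ["thin_grip","thick_grip","thin_blade","block"]:
    print(n,[(np.round(d['at'],1).tolist(),round(d['confidence'],2)) for d in r.tip_of('wrist',n)])
E
```

```text
[ 0.55024577 -0.21165891  0.25006703] [ 0.816  0.683  0.021 -0.667 -0.423  0.124  0.882] [-0.17  0.39  0.63  1.7  -0.25  1.13  1.87]
thin_grip [([360.2, 364.8], 0.86), ([109.8, 204.7], 0.83), ([321.5, 62.6], 0.59)]
thick_grip [([278.9, 230.6], 0.78)]
thin_blade [([358.9, 236.8], 0.96), ([326.4, 366.0], 0.82), ([314.1, 3.9], 0.74), ([131.5, 244.9], 0.66)]
block [([328.4, 193.7], 0.95)]
```

View pics/w1.png

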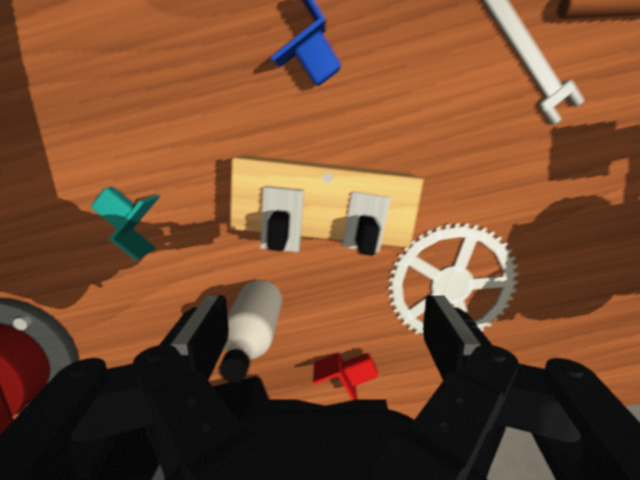

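carry_out([
  [20,0,0,0.05],
  [20,0,0,0.05],
  [20,0,0,0.05],
])

```text
time_s: 3.5
ee_pos: [0.5306, -0.2037, 0.2508]
eef_rot: [0.437, 3.11, 0.003]
contact_force: [-0.2, 0.2, 0.3]
finger_gap: 1.002
```

```bash
python3 - <<'E'
from h import *
st=r.state();im=r.read_camera('wrist')
cv2.imwrite("pics/w2.png",im)
print(st['ee_pos'],st['dq'].round(3))
M=P('wrist',st)
for n in ["thin_grip","thick_grip","thin_blade","block"]:
    print(n,[(np.round(d['at'],1).tolist(),round(d['confidence'],2)) for d in r.tip_of('wrist',n)])
# predicted
for n,X in dict(tg=(.5795,-.1704,.0772),kg=(.5591,-.2566,.0797),bl=(.6038,-.1862,.0369)).items(): print(n,prj(M,X))
c=im[140:280,210:440]
cv2.imwrite("pics/w2c.png",cv2.resize(c,None,fx=3.4,fy=3.4,interpolation=cv2.INTER_CUBIC))
E
```

```text
[ 0.53055052 -0.20374178  0.25076187] [ 0.009  0.016 -0.006 -0.021 -0.004 -0.     0.006]
thin_grip [([365.7, 376.7], 0.97), ([116.8, 231.6], 0.85), ([311.9, 84.8], 0.83), ([368.0, 252.7], 0.81)]
thick_grip [([277.6, 255.1], 0.55)]
thin_blade [([140.7, 270.4], 0.95), ([303.8, 30.0], 0.95), ([334.7, 380.6], 0.89), ([358.8, 253.9], 0.77), ([454.0, 289.3], 0.65)]
block [([322.5, 213.0], 0.79)]
tg [369.08052202 249.79233253]
kg [280.37931101 254.57368414]
bl [356.17625256 260.84385162]
```

View pics/w2c.png

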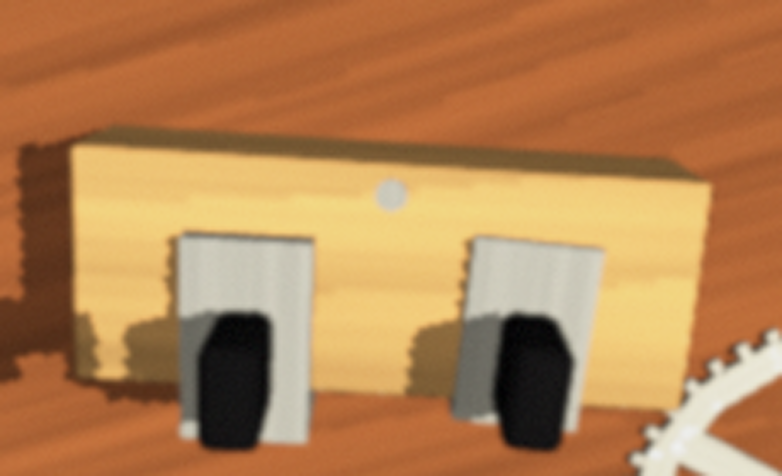

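```bash
python3 - <<'E'
from h import *
st=r.state();M=P('wrist',st)
f=lambda c,z:onz(M,(c[0]/3.4+210,c[1]/3.4+140),z)
yaw=lambda v:np.degrees(np.arctan2(v[1],v[0])).round(2)
for nm,cs,z in [("thin",[(473,237),(604,248),(577,430),(455,418)],.054),("thick",[(180,238),(314,238),(307,443),(180,437)],.059),("thickAs4",[(180,238),(314,238),(307,443),(180,437)],.054),("block",[(73,145),(711,183),(680,408),(76,378)],.05)]:
    p=[f(c,z) for c in cs];print(nm,np.round(p,4).tolist())
    print(" len",[round(float(np.linalg.norm(p[i]-p[(i+1)%4])),4) for i in range(4)]," yaw ",yaw(p[3]-p[0]),yaw(p[2]-p[1]),"yperp",yaw(p[1]-p[0])-90,yaw(p[2]-p[3])-90, "ctr",np.mean(p,0).round(4))
E
python3 -c "
import cv2
a=cv2.imread('pics/side0.png')[275:375,285:375]
cv2.imwrite('pics/sidec.png',cv2.resize(a,None,fx=6,fy=6,interpolation=cv2.INTER_LANCZOS4))"
```

```text
thin [[0.5395, -0.1802, 0.054], [0.5539, -0.1427, 0.054], [0.6098, -0.1644, 0.054], [0.595, -0.2008, 0.054]]
 len [0.0401, 0.0599, 0.0393, 0.0592]  yaw  -20.42 -21.19 yperp -20.97 -22.099999999999994 ctr [ 0.5745 -0.172   0.054 ]
thick [[0.5144, -0.2645, 0.059], [0.5255, -0.226, 0.059], [0.5882, -0.2477, 0.059], [0.5751, -0.2856, 0.059]]
 len [0.0401, 0.0664, 0.0401, 0.0643]  yaw  -19.19 -19.12 yperp -16.069999999999993 -19.010000000000005 ctr [ 0.5508 -0.256   0.059 ]
thickAs4 [[0.5152, -0.2657, 0.054], [0.5265, -0.2266, 0.054], [0.5901, -0.2487, 0.054], [0.5769, -0.2872, 0.054]]
 len [0.0407, 0.0674, 0.0407, 0.0653]  yaw  -19.19 -19.12 yperp -16.069999999999993 -19.010000000000005 ctr [ 0.5522 -0.2571  0.054 ]
block [[0.4801, -0.2881, 0.05], [0.5443, -0.1066, 0.05], [0.6133, -0.1305, 0.05], [0.5499, -0.3136, 0.05]]
 len [0.1926, 0.0731, 0.1937, 0.0743]  yaw  -20.03 -19.16 yperp -19.480000000000004 -19.11 ctr [ 0.5469 -0.2097  0.05  ]
```

View pics/sidec.png

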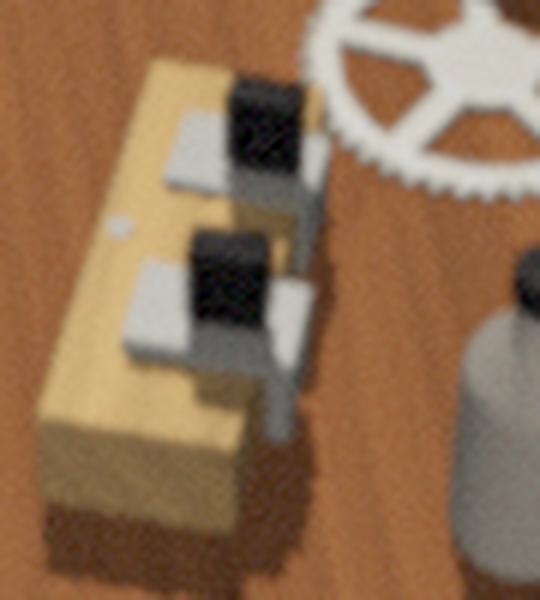

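The wrist crop shows the grips at crop (235,380) and (535,385). The side crop shows the nearer (right) gauge with the thicker strip and blade. Footprints also differ: about 60 mm for the left gauge and 65 mm for the right, against a nominal 56 and 61. So the left one (y≈-0.17) is the thin gauge.

```bash
python3 - <<'E'
from h import *
st=r.state();T,S,M=P('top'),P('side'),P('wrist',st)
for n,a,b,c in [("thin_grip",(368.9,238),(328.8,293.1),(368,252.7)),("thick_grip",(402.2,244.9),(325,320),(277.6,255.1))]:
    print(n,tri([(T,a),(S,b),(M,c)]))
# grip top outline in wrist crop: base at leg top and top
f=lambda c,z:onz(M,(c[0]/3.4+210,c[1]/3.4+140),z)
print("grip top corners",[f(c,.094).round(4) for c in [(500,330),(570,360),(560,450),(505,447)]])
leg=np.array([.5745,-.172]);u=np.array([np.cos(np.radians(-21)),np.sin(np.radians(-21))])
print("leg-based grip", leg+u*0.005)
g=[.580,-.1725]
go([*g,.20],np.radians(159));go([*g,.078-.019],np.radians(159))
E
```

```text
thin_grip (array([ 0.57974456, -0.17113922,  0.07806796]), [array([ 0.3, -0.3]), array([-0.2, -0. ]), array([ 1.9, -2.1])])
thick_grip (array([ 0.5587951 , -0.25745418,  0.08070813]), [array([0.4, 0.1]), array([ 0., -0.]), array([ 3., -0.])])
grip top corners [array([ 0.5573, -0.1801,  0.094 ]), array([ 0.5711, -0.1636,  0.094 ]), array([ 0.5966, -0.1726,  0.094 ]), array([ 0.5914, -0.1874,  0.094 ])]
leg-based grip [ 0.5791679  -0.17379184]
row [-38.6  44.7  50.2] turn 0.085 yaw0 2.8604 zaxis [ 0.e+00  8.e-04 -1.e+00] t 3.75
row [-38.6  44.6 191.2] turn 0.085 yaw0 2.8604 zaxis [ 0.e+00  8.e-04 -1.e+00] t 3.75
```

carry_out([
  [-15,18,30,0.05],
  [-39,45,70,0.085],
  [-39,45,90,0.085],
  [-39,45,90,0.085],
  [-39,45,90,0.085],
], grip=50)

```text
time_s: 4.25
ee_pos: [0.5803, -0.1731, 0.1608]
eef_rot: [-0.573, -3.089, -0.0]
contact_force: [-0.2, 0.1, 0.1]
finger_gap: 0.583
```

```bash
python3 - <<'E'
from h import *
st=r.state();im=r.read_camera('wrist');M=P('wrist',st)
cv2.imwrite("pics/w3.png",im)
g=np.array([.5795,-.1725,.078])
print(st['ee_pos'],st['dq'].round(3),prj(M,g),[(d['at'],d['confidence']) for d in r.tip_of('wrist','thin_grip')])
go([.5795,-.1725,.059],np.radians(159))
E
```

```text
[ 0.58027811 -0.17312095  0.16083421] [ 0.001 -0.031  0.012 -0.012  0.001  0.001 -0.001] [323.6901224  241.43975811] [([229.5, 19.7], 0.94), ([355.6, 404.9], 0.84), ([3.5, 242.2], 0.75), ([325.8, 243.8], 0.6)]
row [  1.7   0.2 102.9] turn -0.001 yaw0 2.7745 zaxis [ 2.2e-03  3.0e-04 -1.0e+00] t 4.35
```

View pics/w3.png

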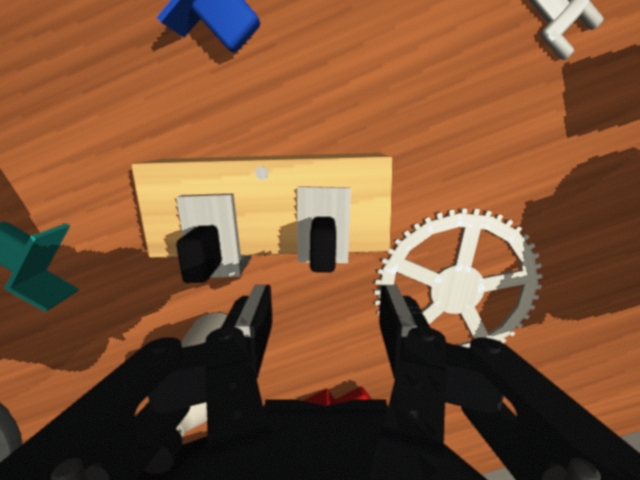

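```bash
python3 - <<'E'
from h import *
st=r.state();M=P('wrist',st)
p=[onz(M,c,.054) for c in [(297,187),(350,188),(349,264),(299,262)]]
u=np.array([np.cos(np.radians(-21)),np.sin(np.radians(-21)),0]);v=np.array([-u[1],u[0],0])
for q in p: d=q-np.array([.5795,-.1725,.054]);print(d@u*1000,d@v*1000)
b=[onz(M,c,.05) for c in [(133,165),(391,157),(391,252),(148,257)]]
for q in b: d=q-np.array([.5795,-.1725,.054]);print('blk',q,d@u*1000,d@v*1000)
E
```

```text
-33.8733037189669 -19.944392887346083
-33.128772681119806 19.707418122811088
28.058165754377804 20.265082165962998
26.32778224416291 -19.827098408971096
blk [ 0.48227494 -0.2872691   0.05      ] -49.637845959831324 -141.98853282533938
blk [ 0.54554943 -0.1060694   0.05      ] -55.502182995829386 49.85151228006825
blk [ 0.61693371 -0.12878317  0.05      ] 19.280665429178324 54.228222100354365
blk [ 0.5505078  -0.31376619  0.05      ] 23.55872386915823 -142.2732245335488
```

carry_out([
  [2,0,40,0],
  [2,0,80,0],
  [2,0,98,0],
  [2,0,102,0],
  [2,0,102,0],
  [2,0,102,0],
])

```text
time_s: 4.95
ee_pos: [0.58, -0.173, 0.0618]
eef_rot: [0.573, 3.084, 0.001]
contact_force: [-0.5, -0.0, -0.3]
finger_gap: 0.585
```

carry_out([
  [0,0,2,0],
  [0,0,2,0],
  [0,0,2,0],
  [0,0,2,0],
  [0,0,2,0],
  [0,0,2,0],
], grip=0, newtons=40)

```text
time_s: 5.55
ee_pos: [0.5805, -0.1731, 0.0607]
eef_rot: [0.573, 3.083, 0.001]
contact_force: [-0.9, 0.5, 8.3]
finger_gap: 0.207
```

carry_out([
  [0,0,0,0],
  [0,0,-5,0],
  [0,0,-40,0],
  [0,0,-85,0],
  [0,0,-130,0],
  [0,0,-170,0],
  [0,0,-170,0],
  [0,0,-170,0],
])

```text
time_s: 6.35
ee_pos: [0.5797, -0.173, 0.2314]
eef_rot: [0.572, 3.082, 0.002]
contact_force: [-0.1, 0.1, -2.2]
finger_gap: 0.205
```

```bash
python3 - <<'E'
from h import *
st=r.state();im=r.read_camera('wrist')
cv2.imwrite("pics/w4.png",im);cv2.imwrite("pics/s4.png",r.read_camera('side'))
print(st['ee_pos'],st['finger_gap'],st['contact_force'],st['joints'].round(2))
E
```

```text
[ 0.57967586 -0.17298561  0.23140247] 0.20526782044186292 [-0.10205277  0.13844443 -2.19905351] [-0.24  0.44  0.64  1.69 -0.29  1.1   1.69]
```

View pics/w4.png

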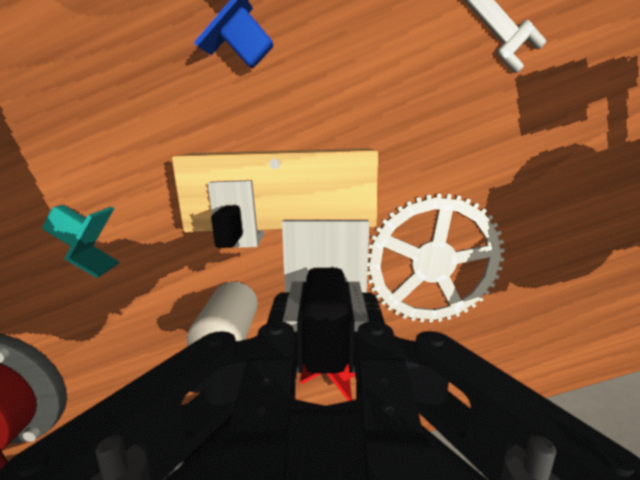

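View pics/s4.png

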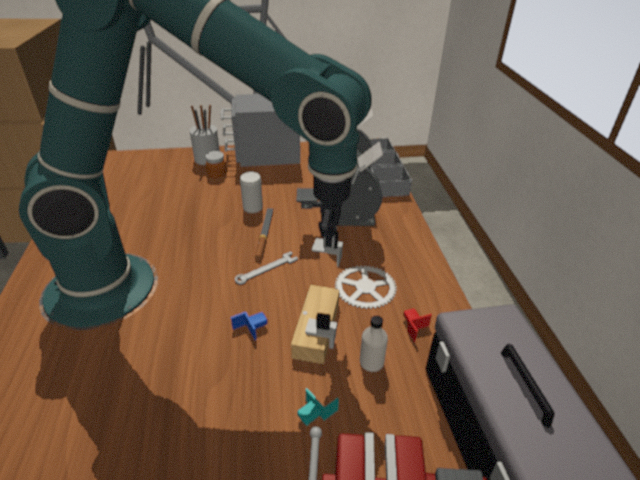

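Gauge is held (opening 0.205, about 18 mm) and the block shows only the thick gauge left, at (228,225). Next I'll work out the gauge's pose in the tool frame and go look at the rest.

```bash
python3 - <<'E'
from h import *
p=r.camera_params('wrist');K=p['camera_matrix'];Tt=p['T_tool_cam']
Mt=K@np.linalg.inv(Tt)[:3]
for z in (.0067,):
    for c in [(283,222),(368,220),(286,285)]: print(onz(Mt,c,z))
go([.5,.17,.28],np.radians(176))
E
```

```text
[ 0.03528    -0.01808732  0.0067    ]
[0.03626355 0.02097521 0.0067    ]
[ 0.003508   -0.01777426  0.0067    ]
row [196.6 291.7 -50.6] turn -0.297 yaw0 2.7744 zaxis [ 4.3e-03  2.0e-04 -1.0e+00] t 6.45
```

```bash
python3 - <<'E'
from h import *
go([.56,.10,.29],np.radians(176))
E
```

```text
row [115.4 247.9 -60.3] turn -0.297 yaw0 2.7744 zaxis [ 4.3e-03  2.0e-04 -1.0e+00] t 6.45
```

carry_out([
  [15,20,-30,0],
  [30,60,-60,-0.05],
  [45,100,-60,-0.1],
  [60,140,-60,-0.15],
  [80,180,-60,-0.2],
  [100,220,-60,-0.25],
  [115,248,-60,-0.297],
  [115,248,-60,-0.297],
  [115,248,-60,-0.297],
  [115,248,-60,-0.297],
])

```text
time_s: 7.45
ee_pos: [0.5604, 0.0986, 0.289]
eef_rot: [0.113, 3.136, -0.001]
contact_force: [0.9, -0.3, -0.7]
finger_gap: 0.208
```

```bash
python3 - <<'E'
from h import *
import pickle
st=r.state();im=r.read_camera('wrist');M=P('wrist',st)
cv2.imwrite("pics/w5.png",im);print(st['ee_pos'],np.abs(st['dq']).max(),st['joints'].round(2))
pickle.dump(M,open('M5.pkl','wb'))
for n in ["wheel_centre","rest_edge","rest_front"]:
    print(n,[(np.round(d['at'],1).tolist(),round(d['confidence'],2)) for d in r.tip_of('wrist',n)])
for X in [(.6887,.1517,.1376),(.5898,.1737,.1465),(.5327,.177,.1398)]:print(prj(M,X))
E
```

```text
[0.56037907 0.09864442 0.28903299] 0.006989156179298434 [-0.65  0.29  0.52  1.7  -0.15  1.19  1.41]
wheel_centre [([396.9, 341.2], 0.89)]
rest_edge [([409.1, 248.7], 0.75)]
rest_front [([418.2, 184.3], 0.97)]
[385.37385839 336.78345533]
[409.62659496 246.15950528]
[411.83448467 181.24983789]
```

View pics/w5.png

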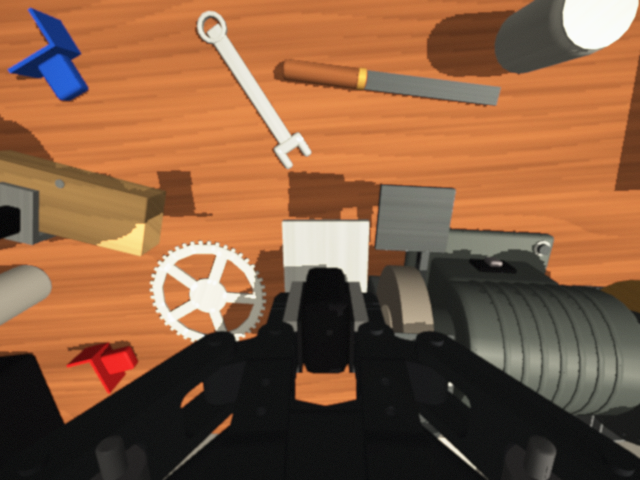

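```bash
python3 - <<'E'
import cv2
a=cv2.imread('pics/w5.png')[170:290,350:490]
cv2.imwrite('pics/w5c.png',cv2.resize(a,None,fx=5,fy=5,interpolation=cv2.INTER_CUBIC))
E
```

```text
(no output)
```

View pics/w5c.png

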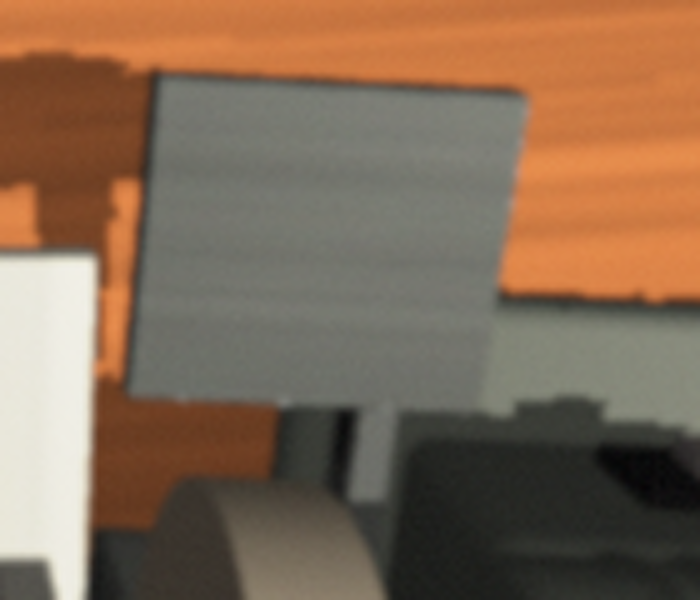

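```bash
python3 - <<'E'
from h import *
import pickle
M=pickle.load(open('M5.pkl','rb'))
f=lambda c,z:onz(M,(c[0]/5+350,c[1]/5+170),z)
p=[f(c,.139) for c in [(155,73),(527,93),(482,410),(128,395)]]
print(np.round(p,4))
yaw=lambda v:np.degrees(np.arctan2(v[1],v[0])).round(2)
print([round(float(np.linalg.norm(p[i]-p[(i+1)%4])),4) for i in range(4)],yaw(p[3]-p[0]),yaw(p[2]-p[1]),yaw(p[1]-p[0])-90,yaw(p[2]-p[3])-90)
print("edge",(p[2]+p[3])/2,"front",(p[0]+p[1])/2)
T,S=P('top'),P('side')
for n,a,b,c in [("wheel",(242.3,194.4),(349.2,196.4),(396.9,341.2)),("edge",(233.3,234.5),(315.5,191.6),(409.1,248.7)),("front",(232.6,257.2),(295.2,194.2),(418.2,184.3))]:
    print(n,tri([(T,a),(S,b),(M,c)]))
E
```

```text
[[0.5338 0.1504 0.139 ]
 [0.542  0.2152 0.139 ]
 [0.6007 0.2095 0.139 ]
 [0.5931 0.1441 0.139 ]]
[0.0653, 0.059, 0.0658, 0.0596] -6.04 -5.55 -7.150000000000006 -6.650000000000006
edge [0.59690144 0.17683535 0.139     ] front [0.53790357 0.1828251  0.139     ]
wheel (array([0.68945388, 0.15410687, 0.13793969]), [array([-1.1,  0.4]), array([ 1.1, -0.7]), array([-9.1, -3.7])])
edge (array([0.59006786, 0.17337587, 0.14705722]), [array([ 0.1, -0.5]), array([-0.4, -0.1]), array([ 0.3, -2. ])])
front (array([0.53321553, 0.17823237, 0.13961687]), [array([-0.5, -0.3]), array([ 0. , -0.2]), array([-5. , -2.6])])
```

```bash
python3 - <<'E'
from h import *
T=P('top')
for z in(.2,.25,.3): print(onz(T,(233,184),z))
go([.5831,.1702,.22],np.radians(173.7))
E
python3 -c "
import cv2
a=cv2.imread('pics/side0.png')[110:230,285:405]
b=cv2.imread('pics/top0.png')[140:260,190:270]
cv2.imwrite('pics/gr.png',cv2.hconcat([cv2.resize(a,(480,480),interpolation=cv2.INTER_CUBIC),cv2.resize(b,(320,480),interpolation=cv2.INTER_CUBIC)]))"
```

```text
[0.70655987 0.16559977 0.2       ]
[0.69797892 0.15835403 0.25      ]
[0.68939797 0.15110829 0.3       ]
row [-17.1  72.6  69.6] turn 0.038 yaw0 3.0699 zaxis [ 0.0041 -0.     -1.    ] t 7.65
```

View pics/gr.png

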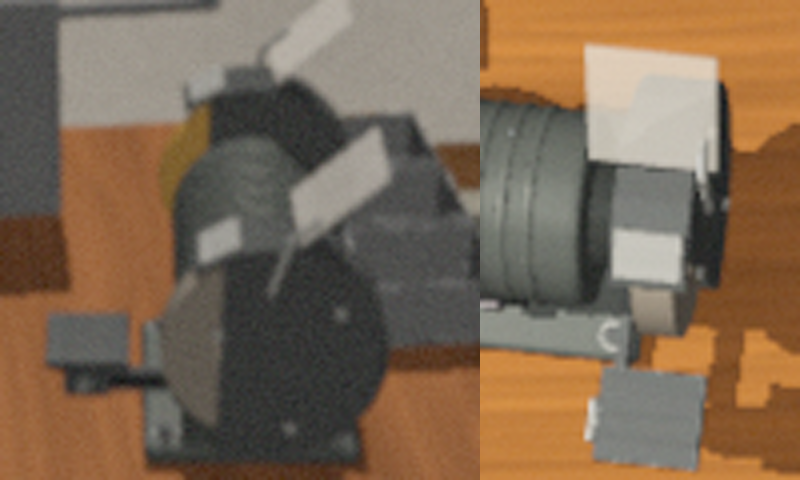

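carry_out([
  [-6,25,20,0.02],
  [-12,50,45,0.038],
  [-17,73,68,0.038],
  [-17,73,70,0.038],
  [-17,73,70,0.038],
])

```text
time_s: 8.15
ee_pos: [0.5828, 0.1702, 0.219]
eef_rot: [0.172, 3.134, -0.001]
contact_force: [-0.6, -0.3, -1.5]
finger_gap: 0.205
```

```bash
python3 - <<'E'
from h import *
import pickle
st=r.state();im=r.read_camera('wrist');M=P('wrist',st)
cv2.imwrite("pics/w6.png",im);print(st['ee_pos'],np.abs(st['dq']).max())
pickle.dump((M,st),open('M6.pkl','wb'))
a=im[150:330,240:420]
cv2.imwrite('pics/w6c.png',cv2.resize(a,None,fx=3.3,fy=3.3,interpolation=cv2.INTER_CUBIC))
cv2.imwrite("pics/s6.png",cv2.resize(r.read_camera('side')[110:230,285:405],None,fx=5,fy=5,interpolation=cv2.INTER_CUBIC))
E
```

```text
[0.58282497 0.17016673 0.21899249] 0.031597149379540904
```

View pics/w6.png

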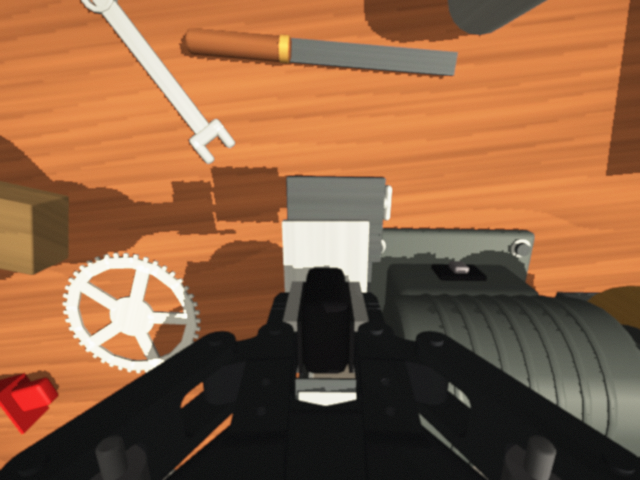

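View pics/w6c.png

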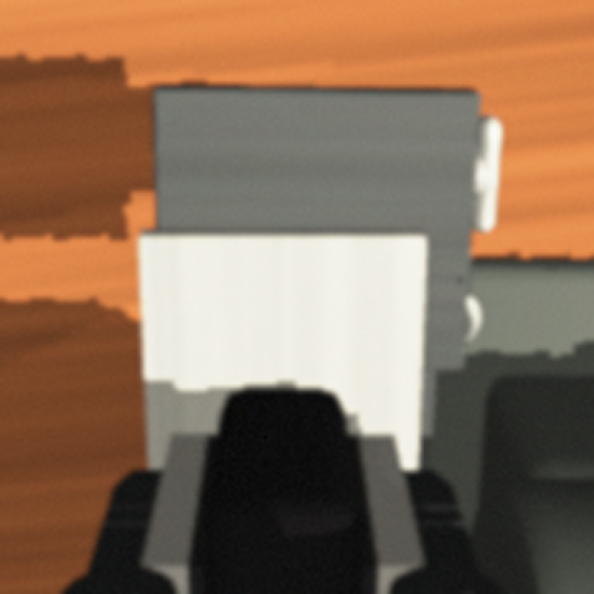

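View pics/s6.png

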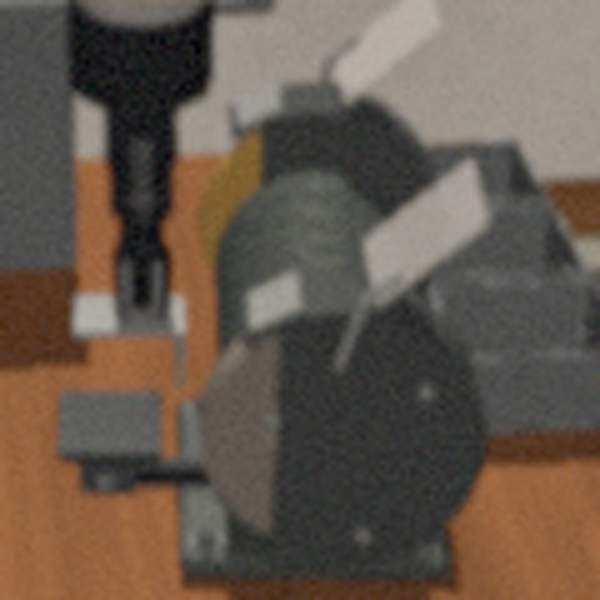

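```bash
python3 - <<'E'
from h import *
import pickle
M,st=pickle.load(open('M6.pkl','rb'))
f=lambda c,z:onz(M,(c[0]/3.3+240,c[1]/3.3+150),z)
a,b=f((155,88),.139),f((480,92),.139)
yaw=np.degrees(np.arctan2(*(b-a)[[1,0]]))-90
print(a,b,np.linalg.norm(b-a),yaw,"mid",(a+b)/2)
u=np.array([np.cos(np.radians(yaw)),np.sin(np.radians(yaw)),0]);v=np.array([-u[1],u[0],0])
mid=(a+b)/2;edge=mid+.06*u;print("edge",edge)
zt=st['ee_pos'][2]-.0067
c,d=f((140,235),zt),f((427,235),zt);print("leg back",c,d,np.linalg.norm(c-d),"mid rel edge u,v",((c+d)/2-edge)@u,((c+d)/2-edge)@v)
print('tcp rel edge',(st['ee_pos']-edge)@u,(st['ee_pos']-edge)@v)
# wheel vertical tangent estimation from w5 wheel face sides: 
M5=pickle.load(open('M5.pkl','rb'))
g=lambda c,z:onz(M5,(c[0]/5+350,c[1]/5+170),z)
for z in(.14,.16,.18):
  for cc in [(225,500),(345,500)]:
    q=g(cc,z)-edge;print(z,cc,q@u,q@v)
T=P('top')
for z in (.15,.17): 
  for cc in [(228,223),(242.5,223)]: q=onz(T,cc,z)-edge;print('top',q@u,q@v)
# top view of rest
for cc in [(480,0)]:pass
for cc in [(599,370),(707,375),(695,470),(590,458)]:
  q=onz(T,((cc[0]-480)/4+190,cc[1]/4+140),.139)-edge;print('toprest',q@u,q@v)
E
```

```text
[0.53430036 0.151298   0.139     ] [0.54213261 0.21568934 0.139     ] 0.06486592232198123 -6.935108631651744 mid [0.53821649 0.18349367 0.139     ]
edge [0.5977775  0.17624896 0.139     ]
leg back [0.54566638 0.15563634 0.21229249] [0.55000321 0.19534821 0.21229249] 0.03994797732012185 mid rel edge u,v -0.049485933307949585 -0.006781488042656816
tcp rel edge -0.014108730567067983 -0.007843176441881008
0.14 (225, 500) 0.018837002869331744 -0.01242710803067895
0.14 (345, 500) 0.017713466742710453 0.01010426430585566
0.16 (225, 500) 0.010494631158631085 -0.017347974464191028
0.16 (345, 500) 0.009448200932836718 0.0036371175884164007
0.18 (225, 500) 0.002152259447930425 -0.022268840897703108
0.18 (345, 500) 0.0011829351229629924 -0.002830029129022914
top 0.018317656530836748 0.01221046662572312
top 0.022030236369819507 -0.02365610435581775
top 0.016628050449147152 0.008899262437339657
top 0.02028913111260417 -0.026469784204092153
toprest -0.0066346424593216186 0.03188139755728415
toprest -0.0028087947495603186 -0.0356893201684735
toprest -0.0627716309205646 -0.034808322012368595
toprest -0.062032786699267574 0.031221619736859097
```

```bash
python3 - <<'E'
from h import *
import pickle
M=pickle.load(open('M5.pkl','rb'))
edge=np.array([.5974,.1765,.139]);y=np.radians(-6.6)
u=np.array([np.cos(y),np.sin(y),0]);v=np.array([-u[1],u[0],0])
C=-np.linalg.inv(M[:,:3])@M[:,3]
for col,row in [(230,478),(285,480),(335,484)]:
    px=(col/5+350,row/5+170)
    q=onz(M,px,.10);d=(q-C)
    # 2D in u,z
    c2=np.array([(C-edge)@u,C[2]]);d2=np.array([d@u,d[2]]);d2n=d2/np.linalg.norm(d2)
    n=np.array([-d2n[1],d2n[0]])
    if n[0]<0:n=-n
    # centre at c2 + ... : n.(ctr-c2)=.075, ctr z=.135
    cu=c2[0]+(.075-n[1]*(.135-c2[1]))/n[0]
    t=np.array([cu,.135])-n*.075
    s=(t-c2)@d2/np.dot(d2,d2);w=C+s*d
    print("centre u",cu,"gap",cu-.075,"tangent z",t[1],"v",(w-edge)@v)
E
```

```text
centre u 0.09756723697224966 gap 0.02256723697224966 tangent z 0.10695575954268927 v -0.0041782032191523
centre u 0.09751088574677792 gap 0.022510885746777926 tangent z 0.10696615204266614 v 0.00732373507337243
centre u 0.09794849917981975 gap 0.022948499179819754 tangent z 0.1068855038334858 v 0.01787693147866857
```

carry_out([
  [-3,6,10,0],
  [-3,6,30,0],
  [-3,6,50,0],
  [-3,6,60,0],
  [-3,6,60,0],
  [-3,6,60,0],
])

```text
time_s: 8.85
ee_pos: [0.5878, 0.175, 0.1611]
eef_rot: [0.175, 3.131, 0.001]
contact_force: [0.3, 0.2, 0.8]
finger_gap: 0.203
```

```bash
python3 - <<'E'
from h import *
st=r.state();im=r.read_camera('wrist')
print(st['ee_pos'],np.abs(st['dq']).max(),st['contact_force'])
a=cv2.resize(im[150:290,250:410],(480,420),interpolation=cv2.INTER_CUBIC)
b=cv2.resize(r.read_camera('side')[150:220,285:365],(480,420),interpolation=cv2.INTER_CUBIC)
cv2.imwrite('pics/p7.png',cv2.resize(cv2.hconcat([a,b]),(800,350)))
cv2.imwrite('pics/w7.png',im)
E
```

```text
[0.58776757 0.17502438 0.16109451] 0.010526434331647709 [0.33745669 0.17715346 0.84334037]
```

View pics/p7.png

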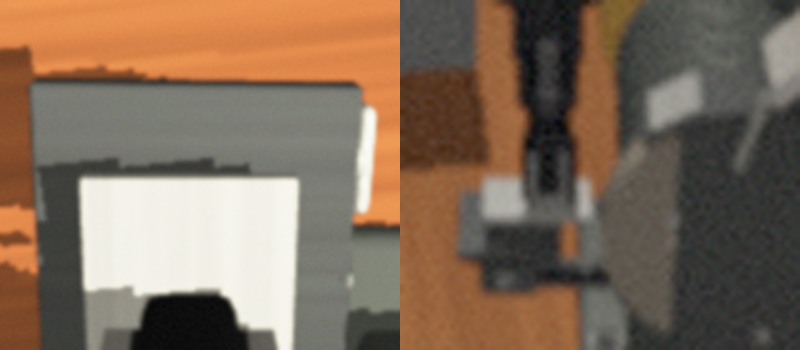

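```bash
python3 - <<'E'
from h import *
st=r.state();M=P('wrist',st)
f=lambda c,z:onz(M,(c[0]/2.5+250,c[1]/2.5+150),z)
a,b=f((32,84),.139),f((361,86),.139)
y=np.arctan2(*(b-a)[[1,0]])-np.pi/2;u=np.array([np.cos(y),np.sin(y),0]);v=np.array([-u[1],u[0],0])
mid=(a+b)/2
for dz in(.0067,):
    zt=st['ee_pos'][2]-dz;c,d=f((79,178),zt),f((298,178),zt)
    print(np.degrees(y),np.linalg.norm(b-a),np.linalg.norm(c-d),((c+d)/2-mid)@u,((c+d)/2-mid)@v,"edge",mid+.06*u)
    print('tcp rel',(st['ee_pos']-mid)@u-.06)
go([*st['ee_pos'][:2],.1497])
E
```

```text
-6.686045072085835 0.06456294409793065 0.04020597083214098 0.014651517691276018 -0.0015245424730781863 edge [0.59809006 0.17653653 0.139     ]
tcp rel -0.00996383687795633
row [ 0.1 -0.  11.7] turn 0 yaw0 3.0303 zaxis [ 6.4e-03  5.0e-04 -1.0e+00] t 8.95
```

carry_out([
  [0,0,5,0],
  [0,0,9,0],
  [0,0,10,0],
  [0,0,11,0],
  [0,0,11,0],
  [0,0,11,0],
])

```text
time_s: 9.55
ee_pos: [0.588, 0.1752, 0.1505]
eef_rot: [0.174, 3.13, 0.001]
contact_force: [-0.2, 0.5, -2.1]
finger_gap: 0.205
```

carry_out([
  [0,0,1,0],
  [0,0,1,0],
  [0,0,1.5,0],
])

```text
time_s: 9.85
ee_pos: [0.5884, 0.1752, 0.1497]
eef_rot: [0.174, 3.129, 0.002]
contact_force: [-2.6, -0.6, 15.8]
finger_gap: 0.203
```

carry_out([
  [0,0,-0.4,0],
  [0,0,-0.4,0],
])

```text
time_s: 10.05
ee_pos: [0.5884, 0.1752, 0.1502]
eef_rot: [0.174, 3.129, 0.002]
contact_force: [-0.2, -1.2, -0.3]
finger_gap: 0.206
```

carry_out([
  [0,0,0,0],
  [0,0,0,0],
  [0,0,0,0],
  [0,0,0,0],
], grip=40)

```text
time_s: 10.45
ee_pos: [0.5884, 0.1752, 0.1501]
eef_rot: [0.174, 3.129, 0.002]
contact_force: [0.4, 0.8, -0.3]
finger_gap: 0.47
```

carry_out([
  [0,0,-20,0],
  [0,0,-50,0],
  [0,0,-75,0],
  [0,0,-75,0],
])

```text
time_s: 10.85
ee_pos: [0.5893, 0.1754, 0.2285]
eef_rot: [0.174, 3.125, 0.006]
contact_force: [0.2, 0.4, -0.8]
finger_gap: 0.464
```

```bash
python3 - <<'E'
from h import *
st=r.state();im=r.read_camera('wrist')
print(st['ee_pos'],np.abs(st['dq']).max(),st['contact_force'],st['finger_gap'])
a=cv2.resize(im[150:310,230:430],(480,384),interpolation=cv2.INTER_CUBIC)
b=cv2.resize(r.read_camera('side')[150:220,285:365],(439,384),interpolation=cv2.INTER_CUBIC)
cv2.imwrite('pics/p8.png',cv2.resize(cv2.hconcat([a,b]),(800,334)))
cv2.imwrite('pics/w8.png',im)
E
```

```text
[0.58925333 0.17537374 0.22849779] 0.04988499805779031 [ 0.1951134   0.41239433 -0.79781772] 0.463751992952324
```

View pics/p8.png

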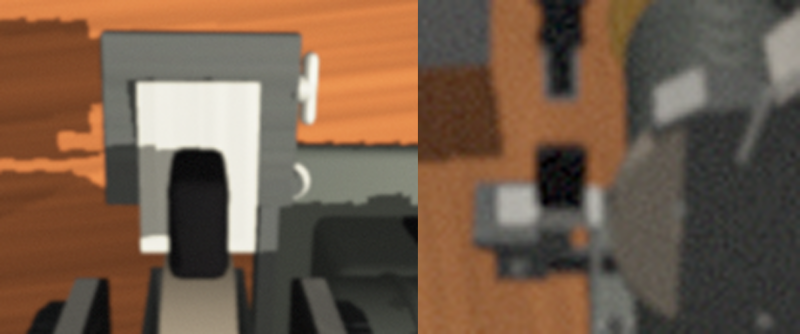

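View pics/w8.png

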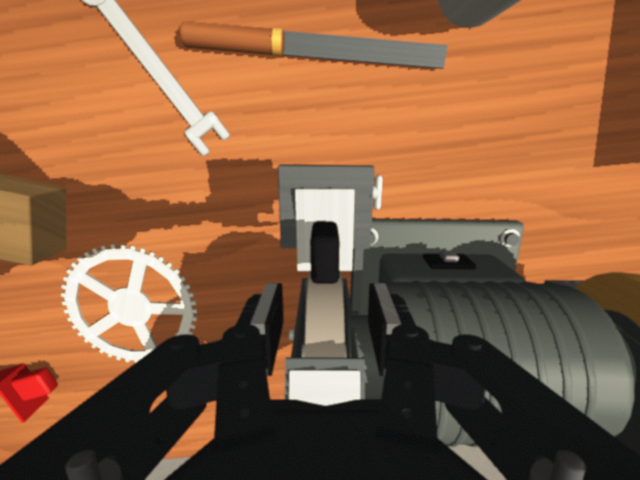

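Gauge hangs free on the rest, with the blade behind the rest edge and the wheel directly beyond it (wheel at cols 300–347, leg 296–353). Next is the push.

```bash
python3 - <<'E'
from h import *
st=r.state();M=P('wrist',st)
f=lambda c,z:onz(M,c,z)
edge=np.array([.598,.1765,.139]);y=np.radians(-6.65);u=np.array([np.cos(y),np.sin(y),0]);v=np.array([-u[1],u[0],0])
for n,c,z in [("rf",(279,166),.139),("rf",(374,166),.139),("leg",(294,189),.143),("leg",(355,189),.143),("legfront",(298,271),.143),("legfront",(352,271),.143),("wheel",(301,285),.135),("wheel",(347,285),.135)]:
    q=f(c,z)-edge;print(n,(q@u*1000).round(1),(q@v*1000).round(1))
p=edge-.097*u
go([p[0],p[1],.228],np.radians(173.35));go([p[0],p[1],.128],np.radians(173.35))
E
```

```text
rf -61.8 -32.2
rf -62.1 31.4
leg -47.1 -22.2
leg -47.3 18.8
legfront 12.7 -20.6
legfront 12.5 18.6
wheel 27.8 -19.2
wheel 27.6 15.9
row [87.1  2.8 -3.4] turn 0.005 yaw0 3.0303 zaxis [ 0.0081  0.0015 -1.    ] t 10.95
row [87.9  2.6 96.6] turn 0.005 yaw0 3.0303 zaxis [ 0.0081  0.0015 -1.    ] t 10.95
```

carry_out([
  [40,1,-3,0],
  [88,3,-3,0.005],
  [88,3,-3,0.005],
  [88,3,45,0.005],
  [88,3,85,0.005],
  [88,3,97,0.005],
  [88,3,97,0.005],
], grip=0)

```text
time_s: 11.65
ee_pos: [0.5009, 0.1876, 0.1262]
eef_rot: [0.183, 3.131, -0.001]
contact_force: [0.9, -0.6, 0.2]
finger_gap: -0.001
```

```bash
python3 - <<'E'
from h import *
st=r.state();im=r.read_camera('wrist')
print(st['ee_pos'],np.abs(st['dq']).max(),st['contact_force'],st['finger_gap'])
edge=np.array([.598,.1765,.139]);y=np.radians(-6.65);u=np.array([np.cos(y),np.sin(y),0]);v=np.array([-u[1],u[0],0])
print((st['ee_pos']-edge)@u,(st['ee_pos']-edge)@v)
b=cv2.resize(r.read_camera('side')[140:220,265:365],(500,400),interpolation=cv2.INTER_CUBIC)
cv2.imwrite('pics/p9.png',b)
E
```

```text
[0.50085517 0.18755037 0.12621418] 0.05037651166323154 [ 0.8879078  -0.59872654  0.22553255] -0.0005173779383519678
-0.0977709217865564 -0.00027372989108959703
```

View pics/p9.png

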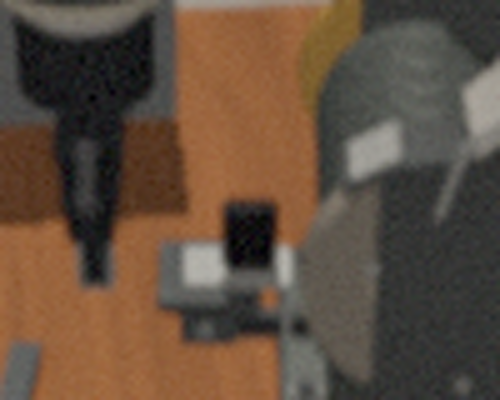

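carry_out([
  [-6,0,0,0],
  [-12,0,0,0],
  [-16,0,0,0],
  [-19,0,0,0],
  [-21,0,0,0],
  [-22,0,0,0],
  [-23,0,0,0],
  [-24,0,0,0],
  [-25,0,0,0],
  [-26,0,0,0],
])

```text
time_s: 12.75
ee_pos: [0.5279, 0.1852, 0.1289]
eef_rot: [0.182, 3.128, 0.003]
contact_force: [-2.7, -0.4, 2.3]
finger_gap: -0.003
```

carry_out([
  [-1,0,0.5,0],
  [-2,0,1,0],
  [-3,0,1.5,0],
  [-4,0,1.5,0],
  [-5,0,1.5,0],
  [-6,0,1.5,0],
])

```text
time_s: 13.35
ee_pos: [0.5338, 0.1845, 0.1274]
eef_rot: [0.182, 3.128, 0.003]
contact_force: [-4.5, 0.6, 0.4]
finger_gap: 0.001
```

```bash
python3 - <<'E'
from h import *
st=r.state();print(st['ee_pos'],st['contact_force'])
im=r.read_camera('wrist');cv2.imwrite('pics/w10.png',im)
E
```

```text
[0.53377441 0.18451136 0.12735432] [-4.50095886  0.61312869  0.36164176]
```

View pics/w10.png

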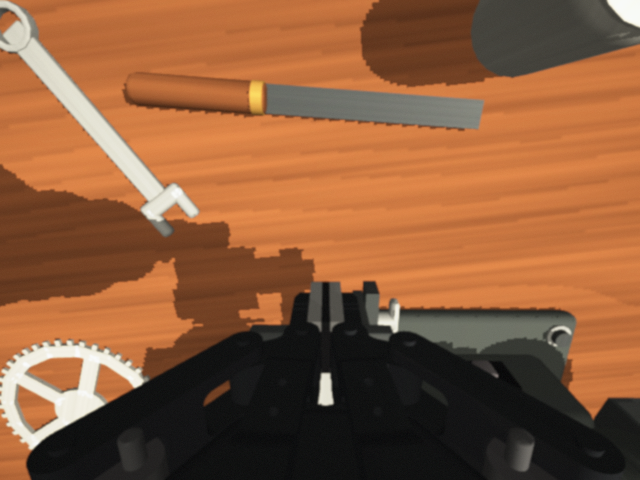

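carry_out([
  [-1,0,0,0],
  [-2,0,0,0],
  [-3,0,0,0],
  [-4,0,0,0],
])

```text
time_s: 13.8
ee_pos: [0.5379, 0.184, 0.1274]
eef_rot: [0.182, 3.128, 0.003]
contact_force: [-4.3, -0.3, -0.2]
finger_gap: 0.003
```

carry_out([
  [-0.7,0,0,0],
  [-1.4,0,0,0],
  [-2,0,0,0],
])

```text
time_s: 14.1
ee_pos: [0.5399, 0.1838, 0.1274]
eef_rot: [0.182, 3.128, 0.003]
contact_force: [-3.7, 0.3, 0.1]
finger_gap: -0.0
```

```bash
python3 - <<'E'
from h import *
st=r.state();print(st['ee_pos'],st['contact_force'])
b=cv2.resize(r.read_camera('side')[150:220,285:365],(480,420),interpolation=cv2.INTER_CUBIC)
cv2.imwrite('pics/p11.png',b)
E
```

```text
[0.53993621 0.18376807 0.12737325] [-3.72907106  0.30638249  0.11117345]
```

View pics/p11.png

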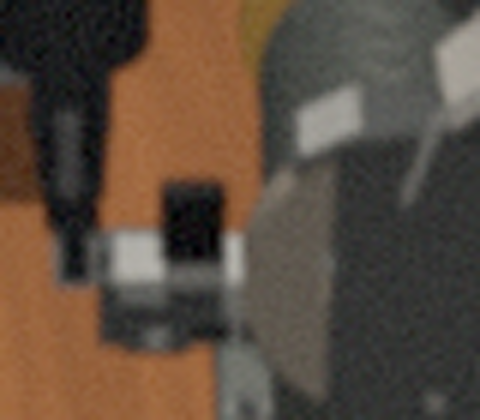

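carry_out([
  [-0.5,0,0,0],
  [-1,0,0,0],
  [-1.5,0,0,0],
])

```text
time_s: 14.45
ee_pos: [0.5415, 0.1836, 0.1273]
eef_rot: [0.182, 3.128, 0.003]
contact_force: [-2.1, -0.1, 0.2]
finger_gap: -0.003
```

carry_out([
  [-0.5,0,0,0],
  [-1,0,0,0],
  [-1.5,0,0,0],
])

```text
time_s: 14.75
ee_pos: [0.543, 0.1834, 0.1274]
eef_rot: [0.182, 3.128, 0.003]
contact_force: [-4.2, 0.7, 0.3]
finger_gap: -0.002
```

carry_out([
  [-0.5,0,0,0],
  [-1,0,0,0],
])

```text
time_s: 14.95
ee_pos: [0.5441, 0.1832, 0.1273]
eef_rot: [0.182, 3.129, 0.003]
contact_force: [-4.6, 0.4, 0.0]
finger_gap: -0.002
```

carry_out([
  [-0.4,0,0,0],
  [-0.8,0,0,0],
])

```text
time_s: 15.15
ee_pos: [0.5443, 0.1832, 0.1273]
eef_rot: [0.182, 3.13, 0.003]
contact_force: [-10.1, 0.6, 4.7]
finger_gap: -0.006
```

carry_out([
  [-0.4,0,0,0],
  [-0.8,0,0,0],
])

```text
time_s: 15.35
ee_pos: [0.5444, 0.1832, 0.1273]
eef_rot: [0.182, 3.131, 0.003]
contact_force: [-13.2, 0.3, 8.2]
finger_gap: -0.001
```

```bash
python3 - <<'E'
from h import *
st=r.state();print(st['ee_pos'],st['contact_force'])
b=cv2.resize(r.read_camera('side')[150:220,285:365],(480,420),interpolation=cv2.INTER_CUBIC)
cv2.imwrite('pics/p12.png',b)
E
```

```text
[0.54440778 0.18321723 0.12727766] [-13.20561074   0.33165939   8.15703092]
```

View pics/p12.png

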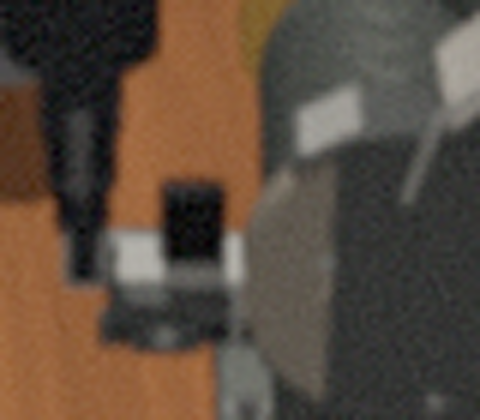

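Force climbed from 4 to 13 N with the TCP stalled at x=0.5444, so the blade is nipped. I'll back off and look from above.

carry_out([
  [1,0,0,0],
  [3,0,0,0],
  [10,0,0,0],
  [22,0,-5,0],
  [28,0,-45,0],
  [28,0,-95,0],
  [0,0,-100,0],
  [-22,0,-100,0],
  [-22,0,-100,0],
  [-22,0,-100,0],
], grip=40)

```text
time_s: 16.4
ee_pos: [0.565, 0.1805, 0.2273]
eef_rot: [0.182, 3.132, 0.003]
contact_force: [-0.3, 0.1, 0.1]
finger_gap: 0.472
```

```bash
python3 - <<'E'
from h import *
st=r.state();im=r.read_camera('wrist');M=P('wrist',st)
print(st['ee_pos'],np.abs(st['dq']).max(),st['contact_force'],st['finger_gap'])
cv2.imwrite('pics/w13.png',im)
cv2.imwrite('pics/w13c.png',cv2.resize(im[160:340,230:430],None,fx=4,fy=3.3,interpolation=cv2.INTER_CUBIC)[:600])
print([(np.round(d['at'],1).tolist(),round(d['confidence'],2)) for d in r.tip_of('wrist','thin_grip')])
E
```

```text
[0.56502152 0.1804763  0.22728864] 0.01521648048083288 [-0.2627362   0.1354683   0.05669691] 0.4717373770106107
[([39.4, 400.4], 0.87), ([135.3, 326.5], 0.39)]
```

View pics/w13.png

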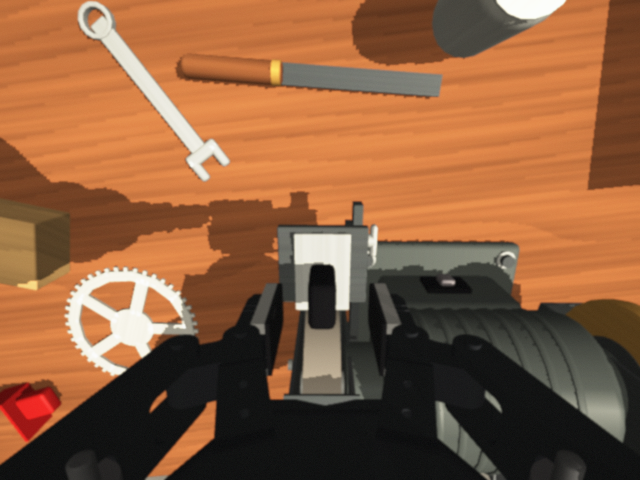

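```bash
python3 - <<'E'
import cv2
im=cv2.imread('pics/w13.png')
cv2.imwrite('pics/w13d.png',cv2.resize(im[215:335,260:390],None,fx=5,fy=5,interpolation=cv2.INTER_CUBIC))
E
```

```text
(no output)
```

View pics/w13d.png

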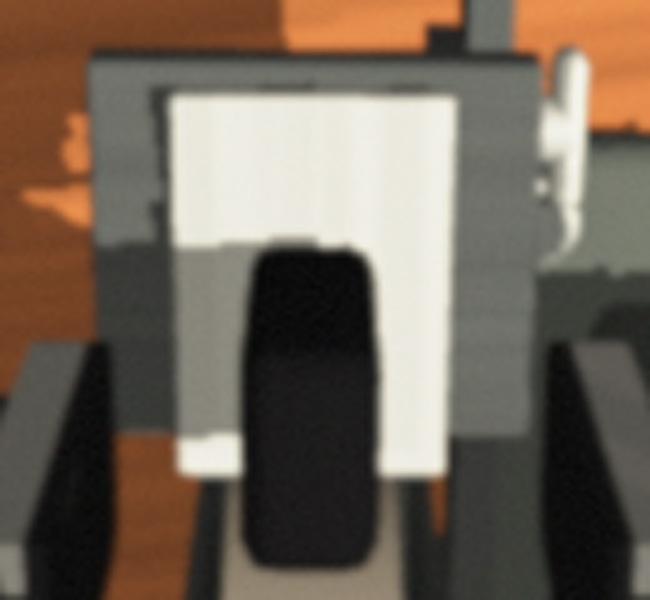

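```bash
python3 - <<'E'
from h import *
st=r.state();M=P('wrist',st)
f=lambda c,z:onz(M,(c[0]/5+260,c[1]/5+215),z)
a,b=f((88,57),.139),f((540,57),.139);c,d=f((168,96),.143),f((458,96),.143);e,g=f((178,475),.143),f((448,475),.143)
for n,p,q in(("rest",a,b),("legback",c,d),("legfront",e,g)):print(n,p.round(4),q.round(4),np.linalg.norm(p-q).round(4),"yaw",np.degrees(np.arctan2(*(q-p)[[1,0]]))-90)
h1,h2=f((168,94),.143),f((458,97),.143)
y=np.radians(-6.7);u=np.array([np.cos(y),np.sin(y),0]);v=np.array([-u[1],u[0],0])
mid=(a+b)/2;lb=(c+d)/2;lf=(e+g)/2
print("legback from restfront",(lb-mid)@u,(lb-mid)@v,"len",(lf-lb)@u,"legfront past rest end",(lf-mid)@u-.06)
gr=lb+.033*u;gr2=lf-.023*u;print("grip",gr,gr2,(gr+gr2)/2)
# top/side
t=gr*.5+gr2*.5
go([t[0],t[1],.227],np.radians(173.3));go([t[0],t[1],.150],np.radians(173.3))
go([t[0],t[1],.150])
E
```

```text
rest [0.5513 0.1495 0.139 ] [0.5587 0.2136 0.139 ] 0.0646 yaw -6.6170641706979865
legback [0.5572 0.1605 0.143 ] [0.5619 0.2012 0.143 ] 0.041 yaw -6.620807572379803
legfront [0.6171 0.1534 0.143 ] [0.6219 0.1942 0.143 ] 0.0411 yaw -6.660237595141936
legback from restfront 0.004594479515565364 -0.00013058829377730874 len 0.06033251606970955 legfront past rest end 0.004926995585274915
grip [0.59234439 0.17703966 0.143     ] [0.59664593 0.17652231 0.143     ] [0.59449516 0.17678098 0.143     ]
row [-30.   -0.5   0.4] turn 0.001 yaw0 3.0259 zaxis [ 0.0042  0.0017 -1.    ] t 16.5
row [-29.7  -0.7  77.4] turn 0.001 yaw0 3.0259 zaxis [ 0.0042  0.0017 -1.    ] t 16.5
row [-29.7  -0.7  77.4] turn 0 yaw0 3.0259 zaxis [ 0.0042  0.0017 -1.    ] t 16.5
```

Measured: leg back edge 4.6 mm behind the rest's outer edge, gauge yaw -6.6°, same as the rest. The leg end is 4.9 mm past the rest edge, about one blade thickness, so it looks nipped. Regrasp.

carry_out([
  [-15,-0.5,0,0],
  [-30,-0.6,2,0],
  [-30,-0.6,30,0],
  [-30,-0.6,60,0],
  [-30,-0.7,75,0],
  [-30,-0.7,77,0],
  [-30,-0.7,77,0],
])

```text
time_s: 17.2
ee_pos: [0.5949, 0.1769, 0.1511]
eef_rot: [0.181, 3.132, 0.003]
contact_force: [-0.3, -0.2, 0.6]
finger_gap: 0.47
```

```bash
python3 - <<'E'
from h import *
st=r.state();print(st['ee_pos'],st['contact_force'],np.abs(st['dq']).max())
go([.5945,.1768,.1505],np.radians(173.35))
E
```

```text
[0.59486477 0.17687496 0.15113433] [-0.29783266 -0.21825297  0.64871571] 0.015317896227529897
row [ 0.4 -0.1  0.6] turn 0.0 yaw0 3.026 zaxis [ 0.0046  0.0018 -1.    ] t 17.2
```

carry_out([
  [0,0,0,0],
  [0,0,0,0],
  [0,0,0,0],
  [0,0,0,0],
  [0,0,0,0],
  [0,0,0,0],
], grip=0, newtons=30)

```text
time_s: 17.8
ee_pos: [0.5954, 0.1769, 0.1527]
eef_rot: [0.182, 3.13, 0.005]
contact_force: [-2.3, -1.3, 8.6]
finger_gap: 0.206
```

```bash
python3 - <<'E'
from h import *
st=r.state();print(st['ee_pos'],st['contact_force'],st['torque'],st['finger_gap'])
p=st['ee_pos']
for h in(.003,.008,.02): go(p+[0,0,h])
E
```

```text
[0.59542972 0.17688169 0.1526646 ] [-2.31016275 -1.25919297  8.59489631] [-0.36512808  0.54047056 -0.14301099] 0.20565777883798975
row [-0.  0. -3.] turn 0 yaw0 3.0257 zaxis [ 0.0062  0.0026 -1.    ] t 17.8
row [-0.  0. -8.] turn 0 yaw0 3.0257 zaxis [ 0.0062  0.0026 -1.    ] t 17.8
row [ -0.1   0.1 -20. ] turn 0 yaw0 3.0257 zaxis [ 0.0062  0.0026 -1.    ] t 17.8
```

carry_out([
  [0,0,-0.5,0],
  [0,0,-1,0],
  [0,0,-1.5,0],
])

```text
time_s: 18.1
ee_pos: [0.5954, 0.177, 0.1544]
eef_rot: [0.181, 3.13, 0.005]
contact_force: [-0.1, -0.5, -3.7]
finger_gap: 0.202
```

carry_out([
  [0,0,-0.7,0],
  [0,0,-1.4,0],
  [0,0,-2,0],
])

```text
time_s: 18.4
ee_pos: [0.5955, 0.177, 0.1564]
eef_rot: [0.181, 3.13, 0.005]
contact_force: [0.5, -0.3, -2.8]
finger_gap: 0.202
```

```bash
python3 - <<'E'
from h import *
st=r.state();print(st['ee_pos'],st['contact_force'],st['torque'])
go([.5954,.1769,.165])
E
```

```text
[0.59546332 0.17697979 0.15638835] [ 0.530299   -0.26682658 -2.8140291 ] [-0.00152209 -0.04882836 -0.02677415]
row [ 0.  -0.1 -8.6] turn 0 yaw0 3.0258 zaxis [ 0.0065  0.0027 -1.    ] t 18.4
```

Downward force is 2.8–3.7 N against a free weight of about 1.5–2 N, so there is a light drag with lateral force near zero. I'll continue straight up.

carry_out([
  [0,0,-1.2,0],
  [0,0,-2.4,0],
  [0,0,-3.6,0],
  [0,0,-4.8,0],
  [0,0,-6,0],
  [0,0,-7.2,0],
  [0,0,-8.4,0],
])

```text
time_s: 19.1
ee_pos: [0.5954, 0.177, 0.1649]
eef_rot: [0.181, 3.13, 0.005]
contact_force: [1.6, -0.6, -4.0]
finger_gap: 0.206
```

carry_out([
  [0,0,-1.2,0],
  [0,0,-2.4,0],
  [0,0,-3.6,0],
  [0,0,-4.8,0],
  [0,0,-6,0],
  [0,0,-7.2,0],
  [0,0,-8.4,0],
])

```text
time_s: 19.8
ee_pos: [0.5954, 0.1769, 0.1734]
eef_rot: [0.181, 3.13, 0.005]
contact_force: [0.7, -0.7, -4.7]
finger_gap: 0.206
```

carry_out([
  [0,0,-1.2,0],
  [0,0,-2.4,0],
  [0,0,-3.6,0],
  [0,0,-4.8,0],
  [0,0,-6,0],
  [0,0,-7.2,0],
  [0,0,-8.4,0],
])

```text
time_s: 20.5
ee_pos: [0.5954, 0.1769, 0.182]
eef_rot: [0.181, 3.13, 0.005]
contact_force: [1.1, -0.3, -2.6]
finger_gap: 0.211
```

carry_out([
  [0,0,-2,0],
  [0,0,-4,0],
  [0,0,-6,0],
  [0,0,-9,0],
  [0,0,-14,0],
  [0,0,-30,0],
  [0,0,-60,0],
  [0,0,-75,0],
  [0,0,-75,0],
])

```text
time_s: 21.4
ee_pos: [0.5959, 0.1769, 0.2597]
eef_rot: [0.181, 3.126, 0.008]
contact_force: [0.7, 0.2, -1.5]
finger_gap: 0.208
```

```bash
python3 - <<'E'
from h import *
import pickle
st=r.state();im=r.read_camera('wrist');M=P('wrist',st)
print(st['ee_pos'],np.abs(st['dq']).max(),st['contact_force'],st['finger_gap'])
pickle.dump((M,st),open('M14.pkl','wb'))
a=cv2.resize(im[170:330,230:430],(500,400),interpolation=cv2.INTER_CUBIC)
b=cv2.resize(r.read_camera('side')[150:220,285:365],(457,400),interpolation=cv2.INTER_CUBIC)
cv2.imwrite('pics/p14.png',cv2.resize(cv2.hconcat([a,b]),(800,334)));cv2.imwrite('pics/w14.png',im)
E
```

```text
[0.59587168 0.17686102 0.25973446] 0.049950026282461236 [ 0.67899275  0.18777155 -1.51826556] 0.207957679755167
```

View pics/p14.png

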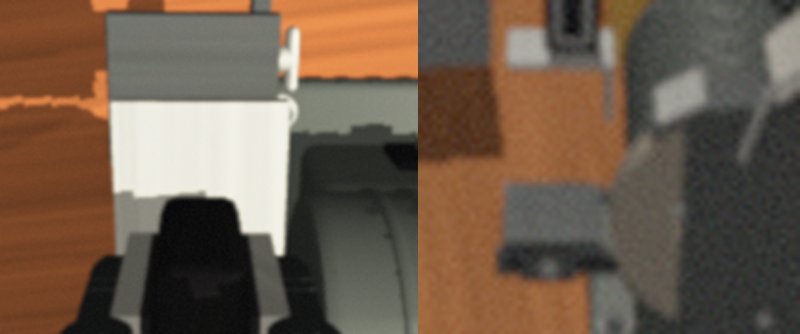

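```bash
python3 - <<'E'
from h import *
import pickle
M,st=pickle.load(open('M14.pkl','rb'))
s=2.5*800/957
f=lambda c,z:onz(M,(c[0]/s+230,c[1]/s+170),z)
a,b=f((106,13),.139),f((280,13),.139);print(a,b,np.linalg.norm(a-b),(a+b)/2)
# leg back in hand, tool frame
p=r.camera_params('wrist');Mt=p['camera_matrix']@np.linalg.inv(p['T_tool_cam'])[:3]
for c in [(110,100),(290,100)]: print(onz(Mt,(c[0]/s+230,c[1]/s+170),.0083))
# block place target: same as grasp TCP pose
go([.5797,-.173,.30],np.radians(159)); go([.5797,-.173,.30],np.radians(159))
E
```

```text
[0.55188506 0.14904343 0.139     ] [0.55935232 0.21334939 0.139     ] 0.06473806088747751 [0.55561869 0.18119641 0.139     ]
[ 0.03653385 -0.01857054  0.0083    ]
[0.03656731 0.02132191 0.0083    ]
row [ -25.8 -349.   -44.4] turn 0.251 yaw0 3.0259 zaxis [ 0.0066  0.0029 -1.    ] t 21.5
row [ -25.8 -349.   -44.4] turn 0.251 yaw0 3.0259 zaxis [ 0.0066  0.0029 -1.    ] t 21.5
```

Rest front edge is unchanged (mid moved <0.7 mm, within measuring noise). Back to the block.

carry_out([
  [0,-15,-30,0],
  [-3,-50,-40,0.05],
  [-6,-95,-42,0.1],
  [-9,-140,-42,0.15],
  [-12,-185,-42,0.2],
  [-15,-230,-42,0.243],
  [-18,-275,-42,0.243],
  [-21,-320,-30,0.243],
  [-24,-349,-10,0.243],
  [-26,-349,10,0.243],
])

```text
time_s: 22.5
ee_pos: [0.5787, -0.1777, 0.2441]
eef_rot: [0.569, 3.084, 0.003]
contact_force: [0.1, 1.0, -0.7]
finger_gap: 0.208
```

```bash
python3 - <<'E'
from h import *
print(r.state()['ee_pos'],r.state()['dq'].round(2))
go([.5834,-.1742,.12],np.radians(159.5))
E
```

```text
[ 0.57867121 -0.17773761  0.24406994] [ 0.03  0.23 -0.14  0.19 -0.16 -0.36  0.06]
row [ -2.6   4.6 124.1] turn -0.007 yaw0 2.7769 zaxis [ 0.0054  0.0013 -1.    ] t 22.5
```

carry_out([
  [-2.6,4.6,20,-0.007],
  [-2.6,4.6,60,-0.007],
  [-2.6,4.6,95,-0.007],
  [-2.6,4.6,112,-0.007],
  [-2.6,4.6,114,-0.007],
  [-2.6,4.6,114,-0.007],
  [-2.6,4.6,114,-0.007],
])

```text
time_s: 23.2
ee_pos: [0.5838, -0.1745, 0.131]
eef_rot: [0.558, 3.085, 0.003]
contact_force: [0.2, 0.1, -0.8]
finger_gap: 0.212
```

```bash
python3 - <<'E'
from h import *
import pickle
st=r.state();im=r.read_camera('wrist');M=P('wrist',st)
print(st['ee_pos'],np.abs(st['dq']).max(),st['contact_force'])
pickle.dump((M,st),open('M15.pkl','wb'))
cv2.imwrite('pics/w15.png',im)
b=cv2.resize(r.read_camera('side')[270:370,280:380],(500,500),interpolation=cv2.INTER_CUBIC)
cv2.imwrite('pics/p15.png',b)
E
```

```text
[ 0.58378101 -0.17446977  0.13101975] 0.007916734664923515 [ 0.21141125  0.13888732 -0.83641555]
```

View pics/w15.png

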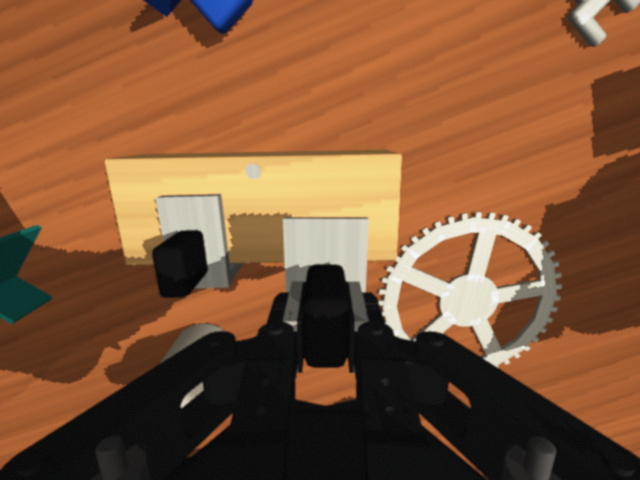

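View pics/p15.png

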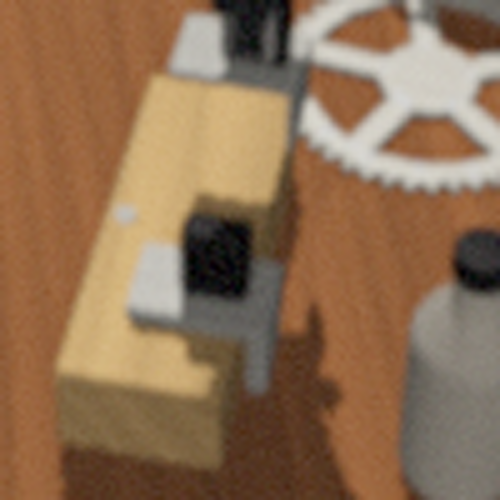

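```bash
python3 - <<'E'
from h import *
import pickle
M,st=pickle.load(open('M15.pkl','rb'))
B=[onz(M,c,.05) for c in [(107,160),(401,154),(399,261),(124,264)]]
yb=np.arctan2(*(B[1]-B[0])[[1,0]])-np.pi/2;yb2=np.arctan2(*(B[2]-B[3])[[1,0]])-np.pi/2
print("block",np.round(B,4),np.degrees([yb,yb2]),[np.linalg.norm(B[i]-B[(i+1)%4]).round(4) for i in range(4)])
y=(yb+yb2)/2;u=np.array([np.cos(y),np.sin(y),0]);v=np.array([-u[1],u[0],0])
ctr=np.mean(B,0)
zl=st['ee_pos'][2]-.0097
L=[onz(M,c,zl) for c in [(283,218),(368,217)]]
lm=np.mean(L,0);print("leg",np.degrees(np.arctan2(*(L[1]-L[0])[[1,0]]))-90,np.linalg.norm(L[1]-L[0]),"legback from ctr u,v",(lm-ctr)@u,(lm-ctr)@v,"inner clearance",(lm-ctr)@u+.052-.0375)
print("tcp",(st['ee_pos']-ctr)@u,(st['ee_pos']-ctr)@v)
K=[onz(M,c,.059) for c in [(157,197),(221,194),(230,287)]]
print("thick",[((k-ctr)@u,(k-ctr)@v) for k in K])
E
```

```text
block [[ 0.4814 -0.2859  0.05  ]
 [ 0.5446 -0.1057  0.05  ]
 [ 0.6157 -0.1283  0.05  ]
 [ 0.5489 -0.3133  0.05  ]] [-19.31989761 -19.85501921] [np.float64(0.1909), np.float64(0.0746), np.float64(0.1966), np.float64(0.0728)]
leg -19.802492358970454 0.03966922366870765 legback from ctr u,v -0.013933941764711298 0.046042514407731404 inner clearance 0.0005660582352886995
tcp 0.022698963750139366 0.043969856843620744
thick [(np.float64(-0.013275870359909256), np.float64(-0.06235627325440356)), (np.float64(-0.014580483168947658), np.float64(-0.020932640150544204)), (np.float64(0.05133640159491806), np.float64(-0.021756452284534593))]
```

carry_out([
  [-2.5,0,5,0],
  [-2.5,0,15,0],
  [-2.5,0,25,0],
  [-2.5,0,30,0],
  [-2.5,0,34,0],
  [-2.5,0,38,0],
  [-2.5,0,38,0],
])

```text
time_s: 24.0
ee_pos: [0.5863, -0.1752, 0.0927]
eef_rot: [0.558, 3.085, 0.004]
contact_force: [-0.8, 0.1, -2.0]
finger_gap: 0.202
```

carry_out([
  [0,0,8,0],
  [0,0,16,0],
  [0,0,22,0],
  [0,0,26,0],
  [0,0,26,0],
])

```text
time_s: 24.5
ee_pos: [0.5862, -0.1751, 0.066]
eef_rot: [0.558, 3.086, 0.003]
contact_force: [-0.7, -0.8, -0.9]
finger_gap: 0.208
```

carry_out([
  [0,0,1,0],
  [0,0,2,0],
  [0,0,2,0],
])

```text
time_s: 24.8
ee_pos: [0.5862, -0.1751, 0.0641]
eef_rot: [0.558, 3.086, 0.004]
contact_force: [0.3, -0.3, -1.6]
finger_gap: 0.21
```

carry_out([
  [0,0,0.7,0],
  [0,0,1.2,0],
])

```text
time_s: 25.0
ee_pos: [0.5864, -0.1751, 0.0636]
eef_rot: [0.558, 3.086, 0.004]
contact_force: [-7.7, 4.0, 21.1]
finger_gap: 0.206
```

carry_out([
  [0,0,-0.3,0],
  [0,0,-0.4,0],
])

```text
time_s: 25.2
ee_pos: [0.5865, -0.1752, 0.0643]
eef_rot: [0.558, 3.085, 0.004]
contact_force: [0.3, -0.1, -1.7]
finger_gap: 0.206
```

carry_out([
  [0,0,0,0],
  [0,0,0,0],
  [0,0,0,0],
  [0,0,0,0],
], grip=42)

```text
time_s: 25.6
ee_pos: [0.5865, -0.1752, 0.0642]
eef_rot: [0.558, 3.085, 0.004]
contact_force: [0.3, -0.1, -0.4]
finger_gap: 0.494
```

carry_out([
  [0,0,-10,0],
  [0,0,-35,0],
  [0,0,-80,0],
  [10,0,-125,0],
  [40,0,-150,0],
  [80,0,-150,0],
  [80,0,-150,0],
  [80,0,-150,0],
])

```text
time_s: 26.4
ee_pos: [0.5106, -0.147, 0.2148]
eef_rot: [0.557, 3.084, 0.006]
contact_force: [0.8, 0.2, -0.5]
finger_gap: 0.493
```

```bash
python3 - <<'E'
from h import *
st=r.state();im=r.read_camera('wrist');M=P('wrist',st)
print(st['ee_pos'],np.abs(st['dq']).max(),st['contact_force'],st['finger_gap'])
cv2.imwrite('pics/w16.png',im)
s=r.read_camera('side');cv2.imwrite('pics/s16.png',s);t=r.read_camera('top');cv2.imwrite('pics/t16.png',t)
b=cv2.resize(s[270:370,280:380],(400,400),interpolation=cv2.INTER_CUBIC)
c=cv2.resize(s[150:220,285:365],(400,400),interpolation=cv2.INTER_CUBIC)
cv2.imwrite('pics/p16.png',cv2.hconcat([b,c]))
E
```

```text
[ 0.51059691 -0.14698539  0.21477817] 0.03973659452020374 [ 0.7851102   0.15595767 -0.49717363] 0.49269026878780026
```

View pics/w16.png

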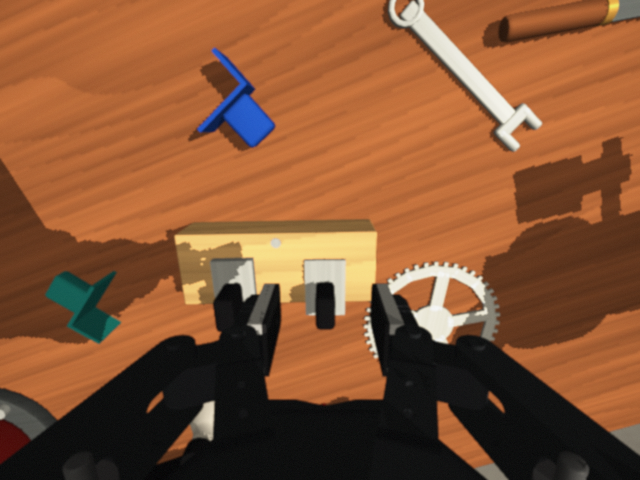

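View pics/p16.png

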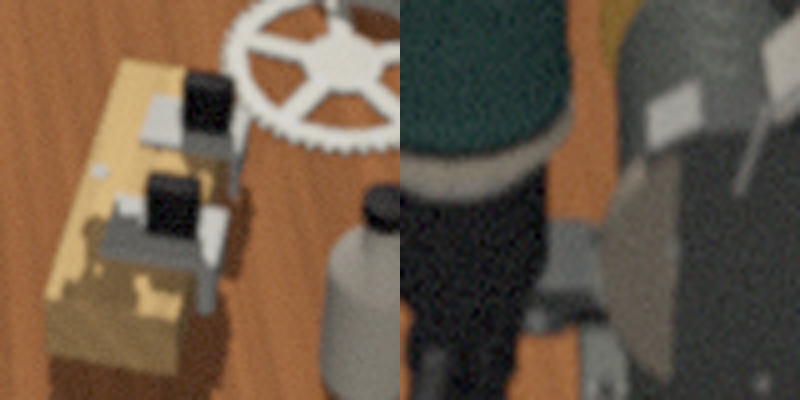

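View pics/t16.png

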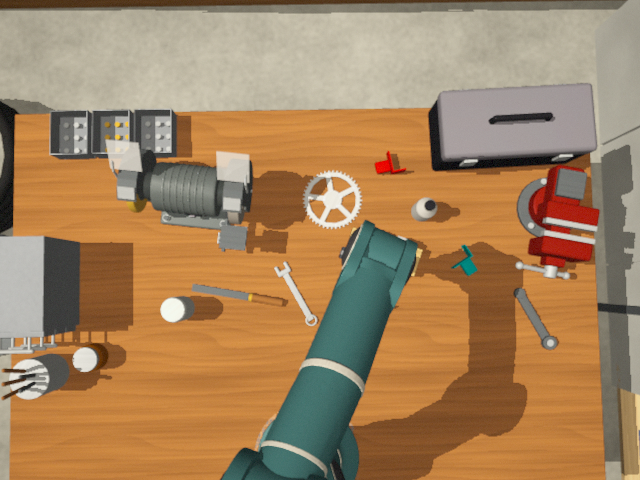

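Both gauges hang level on the block at (325,290) and (232,280). The bystanders are where they were, the rest is still close to the wheel, and the gripper is clear. Handing in.

```bash
python3 - <<'E'
from h import *
print(r.job_done(), r.state()['time_s'])
E
```

```text
the job is handed in; nothing more can be done
the job is handed in; nothing more can be done
```

The tool rest is set with the thin gauge, the gauge is back on the timber block, and the job is handed in after about 27 s of the 72 s allowed.

- **Which gauge:** I took the left one. The side view shows the right gauge with the thicker strip. The left footprint also measured about 5 mm shorter, as described.
- **Setting the rest:** I hung the gauge on the rest with its blade about 6.6 mm clear of the rest edge, then let go. I pushed the rest with shut fingers at about 4 N until the force rose to 13 N and the TCP stopped advancing. Afterwards the leg end measured 4.9 mm past the rest edge, about one blade thickness, so the blade was nipped.
- **Drawing the gauge:** Going up, the downward force was 2.6–4.7 N against about 1.5 N of free weight, with 1.6 N or less sideways.
- **Hanging it back:** There was no contact as the blade passed the block's top edge. I then pressed down to 21 N, backed off and released.

**Last checks:**
- The rest's front edge was within 0.7 mm of its place before the draw, which is measuring noise.
- Both gauges sit level on the block, the other things on the bench look unmoved in the top view, and the gripper is open and clear of everything.

**Disagreements:**
- The first camera estimates of the gap ranged from about 19 to 24 mm. Triangulation of the rest edge was also up to 8 mm off in height and 7 mm off in x. I relied on wrist-camera measurements of the gauge against the rest instead.
- The gauge now hangs about 2–3 mm farther out from the block face than the thick one; I did that on purpose for clearance.

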